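# Put the hand planes away in their trays

## Task

Put the three wooden hand planes away: lay each one, sole down, in the shallow tray that fits it (largest plane in the largest tray, middle one in the middle tray, smallest in the smallest), lying flat on the tray's floor inside the rim. Set them down gently, do not drop them, and leave the offcut and the marking gauge where they lie.

Things in the scene. Friction and masses are not known exactly. Their poses are not given: they have to be found in the camera images.
- plane_large: large wooden hand plane, loose, sole down: dark wooden block 120 mm long (x), 50 wide (y), 38 high; a dark steel iron 31 wide slopes out of its top, leaning to +x, up to about 18 above the wood. Long sides plain and parallel: grip across the width at mid-length. Origin: centre of the sole, z up. About 260 g, varying
- plane_medium: medium wooden hand plane, loose, sole down: dark wooden block 90 mm long (x), 38 wide (y), 34 high; a dark steel iron 24 wide slopes out of its top, leaning to +x, up to about 18 above the wood. Long sides plain and parallel: grip across the width at mid-length. Origin: centre of the sole, z up. About 150 g, varying
- plane_small: small wooden hand plane, loose, sole down: dark wooden block 64 mm long (x), 27 wide (y), 31 high; a dark steel iron 17 wide slopes out of its top, leaning to +x, up to about 18 above the wood. Long sides plain and parallel: grip across the width at mid-length. Origin: centre of the sole, z up. About 75 g, varying
- tray_large: the large of the three shallow pale-wood trays with cork floors, fixed to the bench: inside 140 mm long (its x) by 68 wide (its y), walls 5 thick, rim 12 above the bench, floor 5 above the bench. It fits the large plane with about 10 to spare at each end and 9 at each side. Origin: centre of its underside, on the bench; z up
- tray_medium: the medium of the three shallow pale-wood trays with cork floors, fixed to the bench: inside 110 mm long (its x) by 56 wide (its y), walls 5 thick, rim 12 above the bench, floor 5 above the bench. It fits the medium plane with about 10 to spare at each end and 9 at each side. Origin: centre of its underside, on the bench; z up
- tray_small: the small of the three shallow pale-wood trays with cork floors, fixed to the bench: inside 84 mm long (its x) by 45 wide (its y), walls 5 thick, rim 12 above the bench, floor 5 above the bench. It fits the small plane with about 10 to spare at each end and 9 at each side. Origin: centre of its underside, on the bench; z up
- offcut: bystander: a plain block of lighter wood, 100 mm (x) by 45 by 30 high, no iron, not a plane. Origin: centre of its underside. Loose
- gauge: bystander: a wooden marking gauge, a 140 mm long stem along its x with a 55 wide, 36 high fence block across it at x = +20 and a brass screw up to 48 high. Origin: under the stem's middle, on the bench. Loose
Things that resemble listed ones, but are neither listed nor needed, are in the scene too. Leave any red look-alike of the plane_medium alone.

How it is judged (in metres and radians):
At the end, for the whole second after the job is handed in: Each plane lies at rest, upright (sole down, within 0.06 rad) and flat on the floor of the tray of its own size, inside the rim: its centre within 12.5 mm along and 11.5 mm across the tray's centre, its length along the tray's length within 0.35 rad, either way round (x of plane_large in the frame of tray_large between -0.0125 and 0.0125 m and y of plane_large in the frame of tray_large between -0.0115 and 0.0115 m and z of plane_large in the frame of tray_large between 0.002 and 0.0075 m and angle between each of plane_large, plane_medium, plane_small's own z axis and vertical below 0.06 rad and angle between the x axis of plane_large and the x axis of tray_large, either way round below 0.35 rad and linear speed of each of plane_large, plane_medium, plane_small below 0.02 m/s and angular speed of each of plane_large, plane_medium, plane_small below 0.2 rad/s and x of plane_medium in the frame of tray_medium between -0.0125 and 0.0125 m and y of plane_medium in the frame of tray_medium between -0.0115 and 0.0115 m and z of plane_medium in the frame of tray_medium between 0.002 and 0.0075 m and angle between the x axis of plane_medium and the x axis of tray_medium, either way round below 0.35 rad and x of plane_small in the frame of tray_small between -0.0125 and 0.0125 m and y of plane_small in the frame of tray_small between -0.0115 and 0.0115 m and z of plane_small in the frame of tray_small between 0.002 and 0.0075 m and angle between the x axis of plane_small and the x axis of tray_small, either way round below 0.35 rad); the robot touches nothing.
It fails at once if the offcut is pushed more than 15 mm from its place (distance of offcut from where it was at the start of the episode above 0.015 m).
It fails at once if the marking gauge is pushed more than 15 mm from its place (distance of gauge from where it was at the start of the episode above 0.015 m).
It fails at once if the large plane drops into its tray (within 15 mm of the floor at over 0.5 m/s) (horizontal distance between plane_large and tray_large below 0.03 m and z of plane_large in the frame of tray_large below 0.02 m and linear speed of plane_large above 0.5 m/s).
It fails at once if the medium plane drops into its tray (within 15 mm of the floor at over 0.5 m/s) (horizontal distance between plane_medium and tray_medium below 0.03 m and z of plane_medium in the frame of tray_medium below 0.02 m and linear speed of plane_medium above 0.5 m/s).
It fails at once if the small plane drops into its tray (within 15 mm of the floor at over 0.5 m/s) (horizontal distance between plane_small and tray_small below 0.03 m and z of plane_small in the frame of tray_small below 0.02 m and linear speed of plane_small above 0.5 m/s).
It also fails if it takes over 88 s, if anything falls off the work surface, if the arm or the gripper's body presses on something with over 40 N, if the wrist force passes 120 N, or if a joint passes its speed limit or range.

## Robot

A 6-joint arm with a two-finger parallel gripper is mounted at the origin on the work surface. World frame = base frame: x ahead of the robot, y to its left, z up, the work surface at z = 0. Lengths are in mm, angles in rad, forces in N, time in s.
With the tool pointing down it reaches from about 300 to 875 mm from the base axis. Payload 6.4 kg.
Tool frame: the origin (TCP) lies on the mounting face of the last link; the fingertips stand 173 mm ahead of it and the grasp point (between the pads) lies 155 mm ahead of it; z points along the fingers, y is the direction in which the jaws open and shut (so a half turn about z gives the same grasp; the last joint's range is limited). The gripper opens to 85 mm and grips with 20 to 120 N. Pads are 22 mm wide; open, the fingers measure 114 mm over their backs; the gripper's body (76 mm by 85 mm) begins 54 mm behind the grasp point. The pads swing forward as they close: fully open they stand 13 mm farther back than shut.
Start: joints at [-1.496, 0.181, 1.607, -0, 1.354, -0.206], TCP at [159.362, -552.491, 404.688] pointing down, gripper open.
Joint ranges: [-2.99, 2.99], [-0.89, 2.07], [0.3, 2.58], [-1.14, 4.28], [0, 2.63], [-3.12, 3.12]. Speed limits (rad/s): [2.57, 2.57, 3.01, 3.14, 3.14, 3.14].

## Interface

Orientations are given as a unit quaternion [x, y, z, w].
In Python, from bench import * gives the robot as it stands. The module is installed in compiled form; this text tells all that it offers.
- The arm moves only by the shell command python3 -m crank 'ROWS'. ROWS is JSON, a list of rows, each an object with "gripper": the opening, from -1 (shut) to 1 (fully open); "dp": the shift along the tool's x, y, z in cm, a list of three; "rot": the turn, a rotation vector about the tool's x, y, z in rad, a list of three. In form: [{"gripper": gripper, "dp": [tx, ty, tz], "rot": [wx, wy, wz]}, ...]. A call has 1 to 20 rows; each row shifts and turns the pose as measured when the row begins, along the tool's axes as they then stand; what a row does not reach is not made up. A row lasts 1/8 s, in which the tool goes at most 62.5 mm and 10.7 degrees, less where a joint would pass 70% of its speed; a pose out of reach is approached as far as the arm can. A call with a gripper value outside its range is refused whole. The fingers move at their own pace and stop on an object; the grip force is fixed at half the most. Time passes only in rows, so rows that do not move let the fingers close. It gives the time, the measured TCP pose, the force and the opening at its end, in the units of the state.
- get_obs(): the state, without advancing time (a new reading comes with each control period).
- camera(name): name is "scene" or "top" or "wrist"; returns the picture (400x640x3 uint8, red, green, blue); there is no depth.
- camera_params(name): a dict with "camera_matrix" (3x3 intrinsics, pixels), "dist" ([k1, k2, p1, p2, k3] as OpenCV has them; the pictures are not rectified), "R" (3x3) and "t" (3): a world point X has camera coordinates R X + t; the wrist camera has in their place "hand_eye" (4x4, takes a point from camera to tool coordinates, whose origin is the TCP and whose axes are the flange's). Camera axes: x right, y down, z forward; pixel columns grow to the right and rows downward; lengths in mm; the calibration is good to about 2 mm. A picture is of the moment at which its call begins: read the wrist's pose just before it. camera_params takes no time and is no camera call.
- job_done(): hands the job in, once; it reports no verdict.
Trained networks look in the newest picture that a camera, given by its name, has taken for a name from the list of things; names that differ only in an ending like _2 or _b are one class to them, and where a whole thing is asked for, a point or a joint stands for the part that bears it (a point fixed in the world has none). Each returns a list of dicts, best first, with "score" (0 to 1); they miss things now and then, are a little off and sometimes report something else, mostly with a low value. They report only what shows in the picture. A call takes as long as a camera call. They do not tell look-alikes from the thing itself.
- look_for(camera, name): "xy" ([column, row] in pixels, amid what is visible of it).
- mark_of(camera, name): "xy" ([column, row] in pixels: a listed point, or the origin of a listed thing).
The state is a dict: "time": time; "q": joint angles; "qd": joint speeds; "tau": joint torques, N m; "tcp_pos": TCP position; "tcp_rot": TCP orientation; "ft_force": force on the tool from outside, world axes, zero at the start; "torque": the same for the moment, N m; "gripper_width": finger opening in mm.
Only numpy, scipy, OpenCV 4.12 (cv2) and the standard library are available. Lean on these libraries where they do the work, as an engineer would, in place of code of your own. Each camera call takes 0.05 s, during which the arm holds its last target.

## Working session

There is one attempt and no reset: what is moved stays moved. The work goes in short steps, Python scripts to look and compute and a shell command to move; the robot and the scene stay as the last step left them, time stands still between calls to the robot, and variables do not carry over. Pictures are saved under pics/ and viewed, and the job is handed in when it is done.

```bash
mkdir -p pics; ls; python3 - <<'E'
from bench import *
import cv2,numpy as np
o=get_obs(); print(o)
for n in ["scene","top"]:
    im=camera(n); cv2.imwrite(f"pics/{n}0.png",im[:,:,::-1])
    p=camera_params(n); print(n,{k:np.round(v,4).tolist() for k,v in p.items()})
    for t in ["plane_large","plane_medium","plane_small","tray_large","tray_medium","tray_small","offcut","gauge"]:
        print(t,[(np.round(d["xy"]).tolist(),round(d["score"],2)) for d in mark_of(n,t)])
p=camera_params("wrist");print(p)
print(get_obs()["time"])
E
```

```text
pics
{'time': 0.0, 'q': array([-1.49634564e+00,  1.81518561e-01,  1.60802582e+00, -1.93244400e-05,
        1.35381715e+00, -2.06327258e-01]), 'qd': array([ 1.26647475e-03,  6.81263654e-04,  8.19956184e-04, -9.45919413e-04,
       -3.44072761e-05, -1.18635170e-03]), 'tau': array([-1.25733950e-03, -4.44878018e+01, -3.51334226e+01, -4.47968114e-04,
        9.23057698e-03, -8.64727703e-07]), 'tcp_pos': array([ 159.31324088, -552.21293356,  403.78792684]), 'tcp_rot': array([ 9.90160963e-01,  1.39930283e-01,  4.88628545e-05, -8.83139067e-04]), 'ft_force': array([ 0.30104427, -0.27904413,  0.28462507]), 'torque': array([ 0.01625668, -0.01381847,  0.00406728]), 'gripper_width': 85.18271758212907}
scene {'camera_matrix': [[406.6364, 0.0, 318.0008], [0.0, 406.6364, 205.5488], [0.0, 0.0, 1.0]], 'dist': [0.0289, 0.0, 0.0, 0.0, 0.0], 'R': [[-0.6306, 0.7761, 0.0107], [0.6425, 0.5297, -0.5537], [-0.4354, -0.3423, -0.8326]], 't': [362.3114, -333.1716, 1308.9654]}
plane_large [([277.0, 149.0], 0.91)]
plane_medium [([212.0, 240.0], 0.9), ([255.0, 261.0], 0.86), ([302.0, 232.0], 0.72), ([334.0, 144.0],
[... 738 characters left out ...]
mall [([456.0, 218.0], 0.94)]
offcut [([227.0, 250.0], 0.63)]
gauge [([309.0, 242.0], 0.93)]
{'camera_matrix': array([[287.67636205,   0.        , 324.6597803 ],
       [  0.        , 287.67636205, 206.35815305],
       [  0.        ,   0.        ,   1.        ]]), 'dist': array([-0.0055506,  0.       ,  0.       ,  0.       ,  0.       ]), 'hand_eye': array([[ 8.41158470e-04, -9.63997915e-01, -2.65908468e-01,
         6.79426422e+01],
       [ 9.99999640e-01,  8.40193430e-04,  1.17384202e-04,
         2.18238953e-02],
       [ 1.10256422e-04, -2.65908471e-01,  9.63998274e-01,
         3.07115059e+01],
       [ 0.00000000e+00,  0.00000000e+00,  0.00000000e+00,
         1.00000000e+00]])}
0.9
```

View pics/scene0.png

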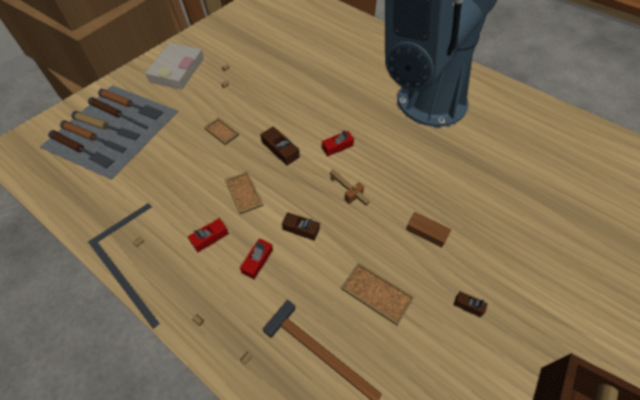

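View pics/top0.png

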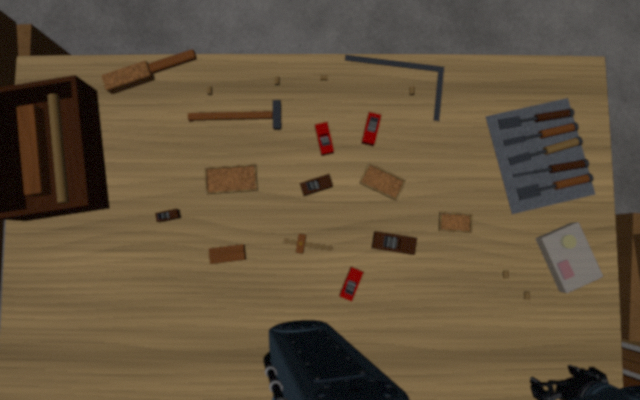

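The planes are the dark ones: large at about (394,243) in top, medium (316,185), small (168,215). The trays sit at (232,180), (383,181) and (456,222). Three red look-alikes are at (324,138), (371,128) and (351,283). Next I triangulate the pairs and get rough yaws.

```bash
cat > h.py <<'E'
from bench import *
import cv2,numpy as np
from scipy.spatial.transform import Rotation as Ro
def cam(n,obs=None):
    p=camera_params(n); K=p["camera_matrix"]; d=p["dist"]
    if n=="wrist":
        T=np.eye(4); T[:3,:3]=Ro.from_quat(obs["tcp_rot"]).as_matrix(); T[:3,3]=obs["tcp_pos"]
        M=np.linalg.inv(T@p["hand_eye"]); return K,d,M[:3,:3],M[:3,3]
    return K,d,np.array(p["R"]),np.array(p["t"])
def ray(c,px):
    K,d,R,t=c; u=cv2.undistortPoints(np.array(px,float).reshape(-1,1,2),K,d).reshape(-1,2)
    D=np.c_[u,np.ones(len(u))]@R; return -R.T@t, D/np.linalg.norm(D,axis=1)[:,None]
def atz(c,px,z):
    C,D=ray(c,px); return C+D*((z-C[2])/D[:,2])[:,None]
def tri(l):
    A=np.zeros((3,3));b=np.zeros(3)
    for c,px in l:
        C,D=ray(c,px);P=np.eye(3)-np.outer(D[0],D[0]);A+=P;b+=P@C
    X=np.linalg.solve(A,b)
    r=[np.linalg.norm(np.cross(X-ray(c,p)[0],ray(c,p)[1][0])) for c,p in l]
    return X,max(r)
def proj(c,X):
    K,d,R,t=c; return cv2.projectPoints(np.array(X,float).reshape(-1,1,3),cv2.Rodrigues(R)[0],t,K,d)[0].reshape(-1,2)
E
python3 - <<'E'
from h import *
s,t=cam("scene"),cam("top")
for n,a,b in [("PL",(277,149),(392,244)),("PM",(302,232),(321,185)),("PS",(467,304),(173,215)),("TL",(377,293),(232,178)),("TM",(244,191),(382,181)),("TS",(222,131),(456,218)),("off",(425,236),(227,250)),("gauge",(351,192),(309,242))]:
    X,r=tri([(s,a),(t,b)]); print(n,X.round(0),round(r,1), atz(t,b,0).round(0))
im=cv2.imread("pics/top0.png")
for n,(x0,y0,x1,y1) in dict(PL=(365,225,425,262),PM=(295,170,338,200),PS=(148,203,188,226)).items():
    g=im[y0:y1,x0:x1].max(2); m=(g<85).astype(np.uint8)
    c=max(cv2.findContours(m,0,1)[0],key=cv2.contourArea)
    bx=cv2.boxPoints(cv2.minAreaRect(c))+[x0,y0]; P=atz(t,bx,33)[:,:2]
    e=[P[1]-P[0],P[2]-P[1]]; L=[np.linalg.norm(v) for v in e]; v=e[int(np.argmax(L))]
    print(n,P.mean(0).round(0),np.round(L),np.degrees(np.arctan2(v[1],v[0])).round(1)%180)
for n,(x0,y0,x1,y1) in dict(TL=(195,155,270,205),TM=(350,155,415,208),TS=(430,203,480,240)).items():
    h=cv2.cvtColor(im[y0:y1,x0:x1],cv2.COLOR_BGR2HSV); cv2.imwrite(f"pics/crop{n}.png",cv2.resize(im[y0:y1,x0:x1],None,fx=6,fy=6))
o=get_obs();print(o["time"]);w=camera("wrist");cv2.imwrite("pics/w0.png",w[:,:,::-1])
E
```

```text
PL [ 461. -240.    1.] 5.7 [[ 457. -235.    0.]]
PM [626. -23. -19.] 9.1 [[629. -30.   0.]]
PS [539. 403.   5.] 4.3 [[541. 400.   0.]]
TL [647. 231.   6.] 2.8 [[649. 230.   0.]]
TM [ 638. -206.   13.] 1.2 [[ 641. -209.    0.]]
TS [ 528. -413.   17.] 6.1 [[ 532. -423.    0.]]
off [440. 241.  -0.] 0.2 [[440. 241.   0.]]
gauge [459.  11.   9.] 7.7 [[463.   4.   0.]]
PL [ 462. -235.] [ 51. 124.] 81.6
PM [626. -16.] [88. 40.] 108.6
PS [538. 404.] [71. 30.] 102.6
0.9
```

```bash
python3 -c "
import cv2,numpy as np
a=[cv2.imread(f'pics/crop{n}.png') for n in ('TL','TM','TS')]
H=max(x.shape[0] for x in a)
b=np.hstack([cv2.copyMakeBorder(x,0,H-x.shape[0],0,0,0) for x in a]);print(b.shape)
cv2.imwrite('pics/crops.png',cv2.resize(b,None,fx=.7,fy=.7))"
```

```text
(318, 1140, 3)
```

View pics/crops.png

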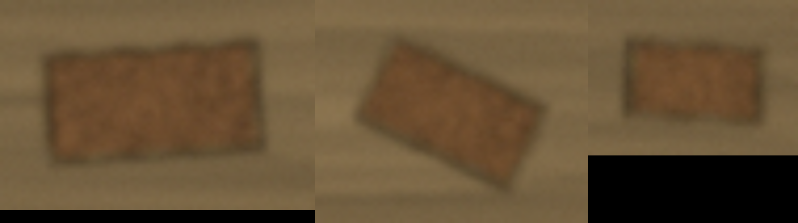

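View pics/w0.png

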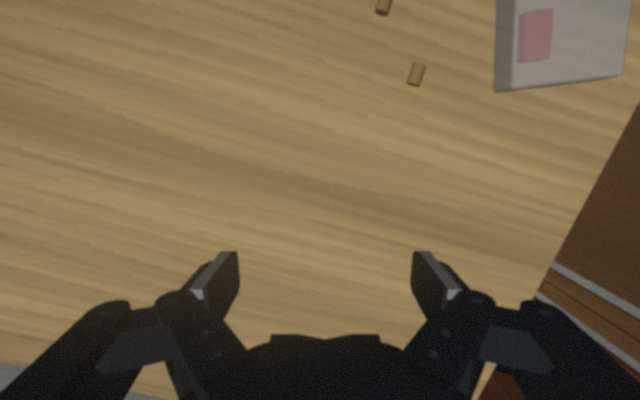

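```bash
cat >> h.py <<'E'
def plan(x,y,z,yaw,n=None,obs=None,step=58,da=0.17,verbose=True):
    """yaw: world heading (deg) of tool x, tool pointing down. prints rows (suggestions)"""
    o=obs or get_obs(); p=o["tcp_pos"].copy(); R=Ro.from_quat(o["tcp_rot"])
    yw=np.radians(yaw); Rt=Ro.from_matrix(np.array([[np.cos(yw),np.sin(yw),0],[np.sin(yw),-np.cos(yw),0],[0,0,-1]]))
    tgt=np.array([x,y,z],float)
    k=n or int(max(np.ceil(np.linalg.norm(tgt-p)/step),np.ceil((R.inv()*Rt).magnitude()/da),1))
    for i in range(k):
        d=R.inv().apply(tgt-p)/(k-i)/10; w=(R.inv()*Rt).as_rotvec()/(k-i)
        d=d.round(2); w=w.round(3)
        print("dp",(d+0).tolist(),"rot",(w+0).tolist())
        p=p+R.apply(d*10); R=R*Ro.from_rotvec(w)
def show(): 
    o=get_obs(); M=Ro.from_quat(o["tcp_rot"]).as_matrix()
    print("t",round(o["time"],2),"p",o["tcp_pos"].round(1),"yaw",np.degrees(np.arctan2(M[1,0],M[0,0])).round(2),"tilt",np.degrees(np.arccos(-M[2,2])).round(2),"w",round(o["gripper_width"],1),"F",o["ft_force"].round(1),"q",o["q"].round(2))
E
python3 - <<'E'
from h import *
show(); plan(470,-415,360,82)
E
```

```text
t 0.95 p [ 159.4 -552.5  404.7] yaw 16.09 tilt 0.0 w 85.5 F [0.2 0.4 0.5] q [-1.5   0.18  1.61 -0.    1.35 -0.21]
dp [4.81, -0.66, 0.64] rot [0.0, 0.0, -0.164]
dp [4.85, 0.14, 0.64] rot [0.0, 0.0, -0.164]
dp [4.76, 0.93, 0.64] rot [0.0, 0.0, -0.164]
dp [4.55, 1.69, 0.64] rot [0.0, 0.0, -0.165]
dp [4.21, 2.42, 0.64] rot [0.0, 0.0, -0.164]
dp [3.76, 3.07, 0.63] rot [0.0, 0.0, -0.165]
dp [3.2, 3.64, 0.64] rot [0.0, 0.0, -0.164]
```

```bash
python3 -m crank '[{"gripper":1,"dp":[4.8,-0.7,0.6],"rot":[0,0,-0.164]},{"gripper":1,"dp":[4.85,0.1,0.6],"rot":[0,0,-0.164]},{"gripper":1,"dp":[4.8,0.9,0.6],"rot":[0,0,-0.164]},{"gripper":1,"dp":[4.55,1.7,0.6],"rot":[0,0,-0.164]},{"gripper":1,"dp":[4.2,2.4,0.6],"rot":[0,0,-0.164]},{"gripper":1,"dp":[3.75,3.1,0.6],"rot":[0,0,-0.164]},{"gripper":1,"dp":[3.2,3.6,0.6],"rot":[0,0,-0.164]},{"gripper":1,"dp":[0,0,0],"rot":[0,0,0]}]'; python3 - <<'E'
from h import *
show(); plan(470,-415,360,82); o=get_obs();np.save("o1.npy",o,allow_pickle=True)
w=camera("wrist");cv2.imwrite("pics/w1.png",w[:,:,::-1])
for n in ["tray_small","plane_large","tray_medium"]: print(n,mark_of("wrist",n))
E
```

```text
time: 1.95
tcp_pos: [476.2, -406.7, 361.8]
tcp_rot: [0.744, 0.668, -0.001, 0.001]
ft_force: [-1.2, -0.6, 1.2]
gripper_width: 85.4
t 1.95 p [ 476.2 -406.7  361.8] yaw 83.85 tilt 0.19 w 85.4 F [-1.2 -0.6  1.2] q [-0.9   0.33  1.51 -0.    1.3  -0.79]
dp [-0.9, -0.53, 0.18] rot [0.001, 0.003, 0.032]
tray_small [{'xy': [362.4, 190.5], 'score': 0.56}]
plane_large [{'xy': [291.8, 24.0], 'score': 0.74}]
tray_medium []
```

View pics/w1.png

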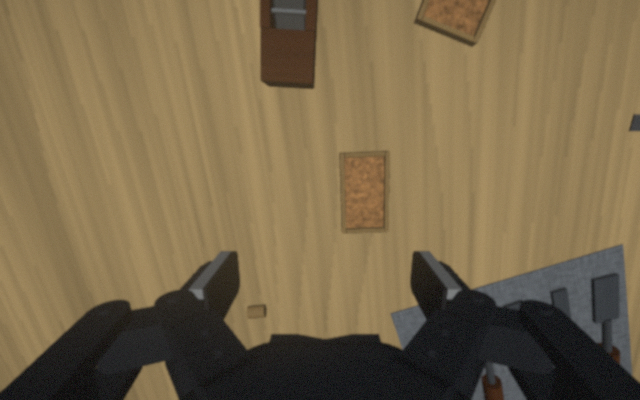

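The view shows the small tray's cork centred at (364,191), the end of the large plane at (290,40), and the medium tray at (455,15). I'll do the second view and the next hover together.

```bash
python3 -m crank '[{"gripper":1,"dp":[4.5,2.5,0.5],"rot":[0,0,0]},{"gripper":1,"dp":[2.5,2.0,0.5],"rot":[0,0,0]},{"gripper":1,"dp":[0,0,0],"rot":[0,0,0]}]'; python3 - <<'E'
from h import *
show(); o=get_obs();np.save("o2.npy",o,allow_pickle=True)
w=camera("wrist");cv2.imwrite("pics/w2.png",w[:,:,::-1])
plan(545,-255,345,86)
E
```

```text
time: 2.52
tcp_pos: [523.6, -347.8, 353.4]
tcp_rot: [0.75, 0.661, -0.002, 0.003]
ft_force: [-0.2, -0.3, 0.4]
gripper_width: 85.2
t 2.52 p [ 523.6 -347.8  353.4] yaw 82.83 tilt 0.39 w 85.2 F [-0.2 -0.3  0.4] q [-0.77  0.34  1.51 -0.    1.28 -0.65]
dp [4.79, 0.5, 0.4] rot [0.001, 0.004, -0.028]
dp [4.77, 0.64, 0.42] rot [0.001, 0.003, -0.028]
```

View pics/w2.png

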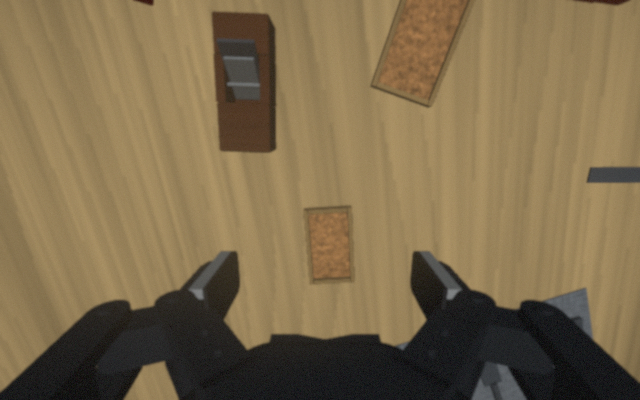

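Small tray is now at (330,244); the large plane's top spans (212–273, 12–152), and the medium tray is partly in view at (420,50).

```bash
python3 -m crank '[{"gripper":1,"dp":[4.8,0.5,0.4],"rot":[0,0,0]},{"gripper":1,"dp":[4.8,0.5,0.4],"rot":[0,0,0]},{"gripper":1,"dp":[0,0,0],"rot":[0,0,0]}]'; python3 - <<'E'
from h import *
show(); o=get_obs();np.save("o3.npy",o,allow_pickle=True)
w=camera("wrist");cv2.imwrite("pics/w3.png",w[:,:,::-1])
plan(570,-90,345,86)
E
```

```text
time: 2.95
tcp_pos: [542.5, -258.3, 346.0]
tcp_rot: [0.753, 0.658, -0.003, 0.004]
ft_force: [-0.1, -0.2, 0.5]
gripper_width: 85.9
t 2.95 p [ 542.5 -258.3  346. ] yaw 82.24 tilt 0.59 w 85.9 F [-0.1 -0.2  0.5] q [-0.64  0.29  1.6  -0.01  1.25 -0.5 ]
dp [5.73, 0.14, -0.02] rot [0.001, 0.004, -0.022]
dp [5.73, 0.27, 0.01] rot [0.001, 0.004, -0.022]
dp [5.73, 0.39, 0.03] rot [0.002, 0.003, -0.023]
```

View pics/w3.png

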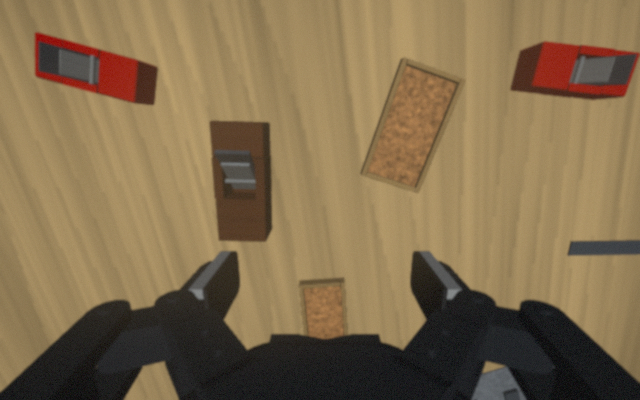

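Large plane at (240,180), medium tray at (412,125), red look-alikes at top left and right. Survey continues toward the medium plane.

```bash
python3 -m crank '[{"gripper":1,"dp":[5.8,0.3,0],"rot":[0.002,0.01,0]},{"gripper":1,"dp":[5.8,0.3,0],"rot":[0,0,0]},{"gripper":1,"dp":[5.8,0.5,0],"rot":[0,0,0]},{"gripper":1,"dp":[0,0,0],"rot":[0,0,0]}]'; python3 - <<'E'
from h import *
show(); o=get_obs();np.save("o4.npy",o,allow_pickle=True)
w=camera("wrist");cv2.imwrite("pics/w4.png",w[:,:,::-1])
plan(600,130,345,86)
E
```

```text
time: 3.5
tcp_pos: [577.4, -95.0, 347.9]
tcp_rot: [0.758, 0.652, 0.0, 0.004]
ft_force: [-0.1, -0.3, -0.7]
gripper_width: 85.7
t 3.5 p [577.4 -95.  347.9] yaw 81.41 tilt 0.5 w 85.7 F [-0.1 -0.3 -0.7] q [-0.36  0.26  1.64 -0.    1.24 -0.21]
dp [5.69, -0.29, 0.04] rot [0.002, 0.002, -0.02]
dp [5.7, -0.18, 0.05] rot [0.002, 0.002, -0.021]
dp [5.7, -0.06, 0.06] rot [0.002, 0.001, -0.02]
dp [5.7, 0.05, 0.06] rot [0.001, 0.002, -0.021]
```

View pics/w4.png

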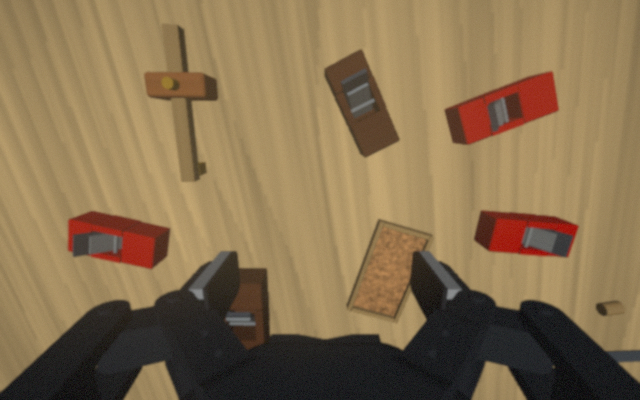

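Medium plane at (361,103), gauge at (180,100), medium tray at (390,270), red look-alikes around them. Moving on.

```bash
python3 -m crank '[{"gripper":1,"dp":[4.5,0,0],"rot":[0,0.005,-0.02]},{"gripper":1,"dp":[4.5,0,0],"rot":[0,0,-0.02]},{"gripper":1,"dp":[0,0,0],"rot":[0,0,0]}]'; python3 - <<'E'
from h import *
show(); o=get_obs();np.save("o5.npy",o,allow_pickle=True)
w=camera("wrist");cv2.imwrite("pics/w5.png",w[:,:,::-1])
E
python3 -m crank '[{"gripper":1,"dp":[5.8,0,0],"rot":[0,0.005,-0.02]},{"gripper":1,"dp":[5.8,0,0],"rot":[0,0,-0.02]},{"gripper":1,"dp":[5.8,0,0],"rot":[0,0,-0.02]},{"gripper":1,"dp":[0,0,0],"rot":[0,0,0]}]'; python3 - <<'E'
from h import *
show(); o=get_obs();np.save("o6.npy",o,allow_pickle=True)
w=camera("wrist");cv2.imwrite("pics/w6.png",w[:,:,::-1])
plan(590,280,345,90)
a=[cv2.imread(f"pics/w{i}.png") for i in (5,6)]
cv2.imwrite("pics/w56.png",cv2.resize(np.vstack([x[:300] for x in a]),None,fx=.95,fy=.95))
E
```

```text
time: 3.92
tcp_pos: [591.0, -14.8, 348.6]
tcp_rot: [0.748, 0.663, 0.002, 0.005]
ft_force: [0.3, -0.4, -0.4]
gripper_width: 85.6
t 3.92 p [591.  -14.8 348.6] yaw 83.08 tilt 0.62 w 85.6 F [ 0.3 -0.4 -0.4] q [-0.22  0.27  1.62 -0.    1.24 -0.1 ]
time: 4.47
tcp_pos: [613.2, 147.9, 348.9]
tcp_rot: [0.734, 0.679, 0.003, 0.006]
ft_force: [0.7, -0.8, -0.5]
gripper_width: 85.3
t 4.47 p [613.2 147.9 348.9] yaw 85.61 tilt 0.81 w 85.3 F [ 0.7 -0.8 -0.5] q [ 0.05  0.35  1.51 -0.01  1.26  0.13]
dp [4.39, -1.13, 0.09] rot [0.004, 0.002, -0.026]
dp [4.42, -1.01, 0.1] rot [0.005, 0.002, -0.026]
dp [4.45, -0.89, 0.11] rot [0.004, 0.002, -0.027]
```

View pics/w56.png

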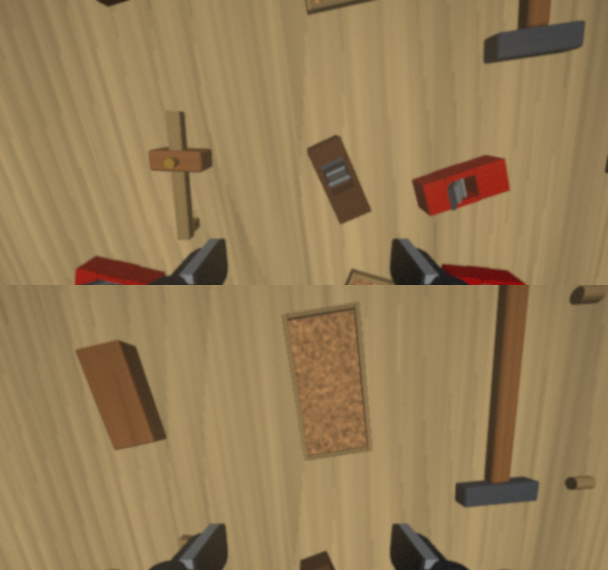

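In view 5 the medium plane is at (357,188). In view 6 the large tray is at (344,102) and the offcut at (127,115).

```bash
python3 -m crank '[{"gripper":1,"dp":[5.0,-1.1,0],"rot":[0.012,0.007,0]},{"gripper":1,"dp":[5.5,-1.0,0],"rot":[0,0,0]},{"gripper":1,"dp":[0,0,0],"rot":[0,0,0]}]'; python3 - <<'E'
from h import *
show(); o=get_obs();np.save("o7.npy",o,allow_pickle=True)
w=camera("wrist");cv2.imwrite("pics/w7.png",w[:,:,::-1])
E
python3 -m crank '[{"gripper":1,"dp":[5.5,-1.2,0],"rot":[0,0.005,0]},{"gripper":1,"dp":[5.5,-1.2,0],"rot":[0,0,0]},{"gripper":1,"dp":[0,0,0],"rot":[0,0,0]}]'; python3 - <<'E'
from h import *
show(); o=get_obs();np.save("o8.npy",o,allow_pickle=True)
w=camera("wrist");cv2.imwrite("pics/w8.png",w[:,:,::-1])
a=[cv2.imread(f"pics/w{i}.png") for i in (7,8)]
cv2.imwrite("pics/w78.png",cv2.resize(np.vstack([x[:300] for x in a]),None,fx=.95,fy=.95))
E
```

```text
time: 4.9
tcp_pos: [604.2, 244.4, 348.4]
tcp_rot: [0.739, 0.674, 0.0, 0.001]
ft_force: [0.3, -1.4, -0.6]
gripper_width: 85.3
t 4.9 p [604.2 244.4 348.4] yaw 84.77 tilt 0.15 w 85.3 F [ 0.3 -1.4 -0.6] q [ 0.2   0.4   1.45 -0.    1.29  0.29]
time: 5.32
tcp_pos: [596.0, 346.0, 348.3]
tcp_rot: [0.744, 0.669, 0.001, 0.002]
ft_force: [0.5, -0.8, -0.1]
gripper_width: 85.2
t 5.33 p [596.  346.  348.3] yaw 83.93 tilt 0.23 w 85.2 F [ 0.5 -0.8 -0.1] q [ 0.35  0.48  1.34 -0.    1.32  0.46]
```

View pics/w78.png

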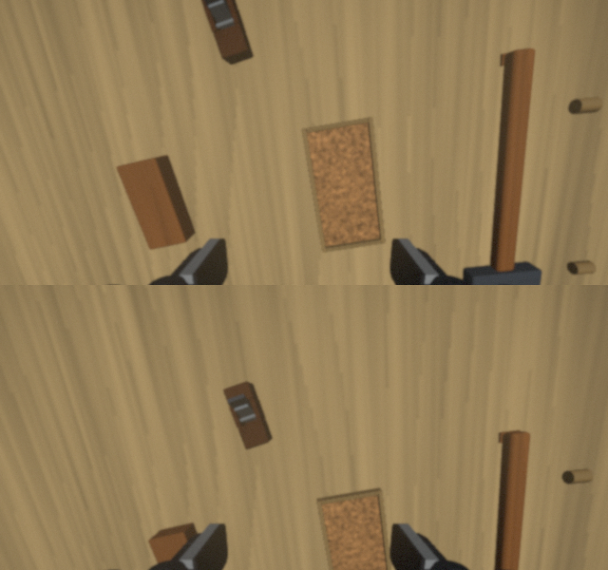

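Small plane is at (260,137) in view 8 and the large tray at (362,195) in view 7. Next I fit box models (x, y, yaw, height) to the silhouettes over several views.

```bash
cat > fit.py <<'E'
from h import *
from scipy.optimize import least_squares
def load(i):
    o=np.load(f"o{i}.npy",allow_pickle=True).item(); return cv2.imread(f"pics/w{i}.png"),cam("wrist",o)
def contour(im,seed,kind,r=85):
    x0,y0=max(seed[0]-r,0),max(seed[1]-r,0); sub=im[y0:seed[1]+r,x0:seed[0]+r]
    h=cv2.cvtColor(sub,cv2.COLOR_BGR2HSV).astype(int)
    if kind=="cork": m=(h[...,1]>118)&(h[...,2]>90)
    else: m=(h[...,2]<112)
    m=m.astype(np.uint8); m=cv2.morphologyEx(m,cv2.MORPH_CLOSE,np.ones((7,7))); m=cv2.morphologyEx(m,cv2.MORPH_OPEN,np.ones((7,7)))
    n,l=cv2.connectedComponents(m); k=l[seed[1]-y0,seed[0]-x0]
    c=max(cv2.findContours((l==k).astype(np.uint8),0,cv2.CHAIN_APPROX_NONE)[0],key=cv2.contourArea)
    c=cv2.convexHull(c)+[x0,y0]
    return c.astype(np.float32)
def hullpts(p,L,W,kind):
    x,y,a,z=p; c,s=np.cos(a),np.sin(a); P=np.array([[1,1],[1,-1],[-1,-1],[-1,1]])*[L/2,W/2]@np.array([[c,s],[-s,c]])+[x,y]
    f=lambda q:np.c_[P,np.full(4,q)]
    return f(z) if kind=="cork" else np.vstack([f(0),f(z)])
def sample(c,n=120):
    c=c.reshape(-1,2); c=np.vstack([c,c[:1]]); d=np.r_[0,np.cumsum(np.linalg.norm(np.diff(c,axis=0),axis=1))]
    t=np.linspace(0,d[-1],n,endpoint=False); return np.c_[np.interp(t,d,c[:,0]),np.interp(t,d,c[:,1])]
def fit(views,L,W,kind,p0):
    S=[(load(i)[1],sample(contour(load(i)[0],s,kind))) for i,s in views]
    def res(p):
        r=[]
        for c,q in S:
            h=cv2.convexHull(proj(c,hullpts(p,L,W,kind)).astype(np.float32))
            r+=[cv2.pointPolygonTest(h,(float(a),float(b)),True) for a,b in q]
        return np.array(r)
    s=least_squares(res,p0,x_scale=[1,1,.02,1],diff_step=1e-4,loss="soft_l1")
    p=s.x; print(p[:2].round(1),"yaw",np.degrees(p[2]).round(1),"z",p[3].round(1),"rms px",np.sqrt(np.mean(res(p)**2)).round(2))
    return p
def draw(views,L,W,kind,p,out):
    for i,s in views:
        im,c=load(i); ct=contour(im,s,kind); cv2.polylines(im,[ct.astype(np.int32)],True,(0,255,0),1)
        h=cv2.convexHull(proj(c,hullpts(p,L,W,kind)).astype(np.float32)); cv2.polylines(im,[h.astype(np.int32)],True,(255,0,0),1)
        out.append(cv2.resize(im[max(s[1]-80,0):max(s[1]-80,0)+160,max(s[0]-80,0):max(s[0]-80,0)+160],(200,200)))
E
cat > run1.py <<'E'
from fit import *
r=np.radians
J=dict(TS=([(1,(364,191)),(2,(330,244))],84,45,"cork",[528,-415,r(85),8]),
TM=([(3,(412,125)),(4,(385,270))],110,56,"cork",[640,-207,r(62),8]),
TL=([(6,(344,102)),(7,(362,195))],140,68,"cork",[648,231,r(93),8]),
PL=([(2,(235,130)),(3,(240,220))],120,50,"w",[462,-236,r(82),36]),
PM=([(4,(375,135)),(5,(350,165))],90,38,"w",[626,-18,r(108),34]),
PS=([(8,(260,150))],64,27,"w",[538,404,r(102),31]))
out=[]
for n,(v,L,W,k,p0) in J.items():
    print(n,end=" "); 
    p=fit(v,L,W,k,p0); draw(v,L,W,k,p,out)
while len(out)<12: out.append(np.zeros((200,200,3),np.uint8))
cv2.imwrite("pics/fit1.png",np.vstack([np.hstack(out[i:i+4]) for i in (0,4,8)]))
E
python3 run1.py
```

```text
TS [ 521.6 -412.2] yaw 85.8 z 26.5 rms px 2.17
TM [ 636.9 -205.5] yaw 65.6 z 19.3 rms px 3.38
TL [646.1 232.4] yaw 94.0 z 23.3 rms px 1.76
PL [ 460.9 -237.8] yaw 80.4 z 31.4 rms px 6.34
PM [628.5 -16.1] yaw 107.8 z 28.4 rms px 0.78
PS [539.7 409.3] yaw 101.5 z 24.9 rms px 0.51
```

View pics/fit1.png

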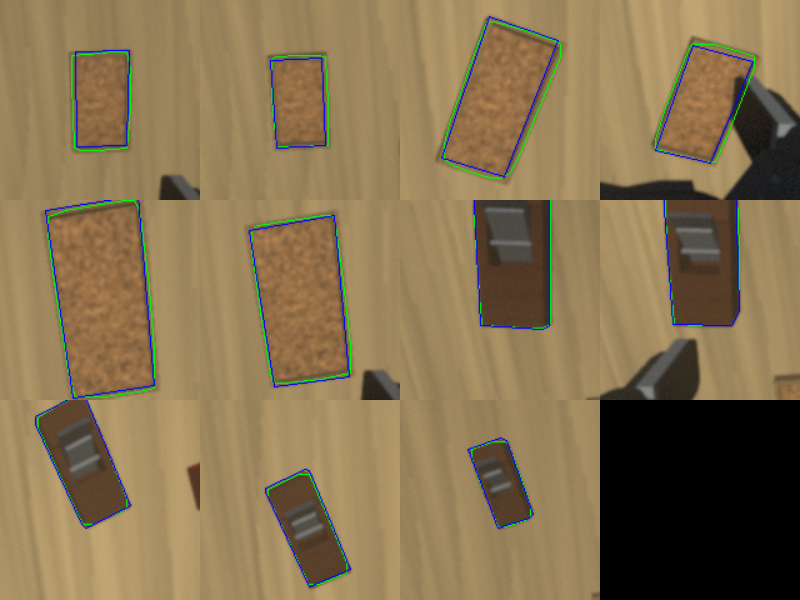

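```bash
cat > fit2.py <<'E'
from fit import *
def contour2(im,seed,kind,r): return contour(im,seed,kind,r)
def fitm(views,L,W,kind,p0,zfix=None,r=110):
    S=[(load(i)[1],sample(contour(load(i)[0],s,kind,r))) for i,s in views]
    def res(p):
        rr=[]; q4=p[:4].copy()
        if zfix is not None: q4[3]=zfix
        for c,q in S:
            h=cv2.convexHull(proj(c,hullpts(q4,L+p[4],W+p[4],kind)).astype(np.float32))
            rr+=[cv2.pointPolygonTest(h,(float(a),float(b)),True) for a,b in q]
        return np.r_[rr,p[4]*.3]
    s=least_squares(res,list(p0)+[0],x_scale=[1,1,.02,1,1],diff_step=1e-4,loss="soft_l1"); p=s.x
    print(p[:2].round(1),"yaw",np.degrees(p[2]).round(1),"z",p[3].round(1) if zfix is None else zfix,"m",p[4].round(1),"rms",np.sqrt(np.mean(res(p)[:-1]**2)).round(2))
    return p
if __name__=="__main__":
    r=np.radians
    J=dict(TS=([(1,(364,191)),(2,(330,244))],84,45,"cork",[525,-412,r(85),8],90),
    TM=([(3,(412,125))],110,56,"cork",[638,-206,r(65),8],95),
    TL=([(6,(344,102)),(7,(362,195))],140,68,"cork",[646,231,r(94),8],95),
    PL=([(2,(235,130)),(3,(240,220))],120,50,"w",[461,-238,r(81),36],125),
    PM=([(4,(375,135)),(5,(350,165))],90,38,"w",[628,-16,r(108),34],70),
    PS=([(8,(260,150))],64,27,"w",[539,408,r(102),31],70))
    for n,(v,L,W,k,p0,R) in J.items():
        print(n); 
        for zf in (None,p0[3]): fitm(v,L,W,k,p0,zf,R)
        for one in v: fitm([one],L,W,k,p0,p0[3],R)
E
python3 fit2.py
```

```text
TS
[ 521.6 -412.1] yaw 85.8 z 26.7 m -0.0 rms 2.17
[ 522.2 -416.8] yaw 86.1 z 8 m 0.0 rms 3.08
[ 521.9 -416.8] yaw 86.8 z 8 m 0.0 rms 3.2
[ 522.6 -416.7] yaw 85.3 z 8 m 0.0 rms 2.96
TM
[ 631.5 -207.9] yaw 65.4 z 36.5 m 0.0 rms 2.11
[ 640.6 -206. ] yaw 65.8 z 8 m 0.0 rms 4.32
[ 640.6 -206. ] yaw 65.8 z 8 m 0.0 rms 4.32
TL
[646.1 232.4] yaw 94.0 z 23.2 m 0.0 rms 1.76
[647.8 233.3] yaw 94.1 z 8 m 0.0 rms 3.11
[647.5 233.6] yaw 94.4 z 8 m 0.0 rms 3.15
[647.9 233.1] yaw 93.9 z 8 m 0.0 rms 3.07
PL
[ 461.4 -237. ] yaw 80.5 z 33.6 m 0.0 rms 0.42
[ 461.9 -237.1] yaw 80.5 z 36 m 0.0 rms 0.66
[ 461.8 -237.2] yaw 80.7 z 36 m 0.0 rms 0.54
[ 462.1 -237.1] yaw 80.2 z 36 m 0.0 rms 0.72
PM
[628.7 -17.3] yaw 107.7 z 27.5 m 0.0 rms 1.77
[628.1 -16.8] yaw 107.5 z 34 m 0.0 rms 2.19
[628.  -16.1] yaw 108.1 z 34 m 0.0 rms 3.08
[628.  -17.1] yaw 107.4 z 34 m 0.0 rms 0.87
PS
[539.7 409.3] yaw 101.5 z 24.9 m 0.0 rms 0.51
[540.6 409.2] yaw 101.8 z 31 m 0.0 rms 0.95
[540.6 409.2] yaw 101.8 z 31 m 0.0 rms 0.95
```

```bash
sed -i 's/list(p0)+\[0\]/list(p0)+[4]/; s/diff_step=1e-4,loss="soft_l1"); p=s.x/diff_step=[1e-4,1e-4,1e-3,1e-2,1e-2],loss="soft_l1"); p=s.x/; s/p\[4\]\*.3\]/p[4]*.3]/' fit2.py; sed -i 's/diff_step=\[/diff_step=[/' fit2.py; python3 fit2.py
```

```text
TS
[ 522.2 -418.4] yaw 86.0 z 7.9 m 7.1 rms 0.59
[ 522.2 -418.4] yaw 86.0 z 8 m 7.1 rms 0.59
[ 522.1 -418.5] yaw 86.5 z 8 m 7.3 rms 0.53
[ 522.2 -418.2] yaw 85.4 z 8 m 6.9 rms 0.56
TM
[ 644.8 -209.2] yaw 64.8 z -8.0 m 13.1 rms 0.95
[ 640.  -208.6] yaw 64.9 z 8 m 8.8 rms 1.17
[ 640.  -208.6] yaw 64.9 z 8 m 8.8 rms 1.17
TL
[647.5 231.5] yaw 94.1 z 9.9 m 5.8 rms 0.82
[647.7 231.3] yaw 94.1 z 8 m 6.4 rms 0.84
[647.6 231.6] yaw 94.2 z 8 m 6.2 rms 0.88
[647.8 231. ] yaw 94.0 z 8 m 6.7 rms 0.74
PL
[ 461.8 -236.9] yaw 80.5 z 35.5 m -0.9 rms 0.37
[ 461.9 -236.9] yaw 80.5 z 36 m -1.0 rms 0.37
[ 461.7 -237. ] yaw 80.6 z 36 m -0.9 rms 0.27
[ 462.1 -236.9] yaw 80.4 z 36 m -1.3 rms 0.36
PM
[628.2 -16.7] yaw 107.8 z 33.3 m -1.6 rms 1.81
[628.1 -16.6] yaw 107.8 z 34 m -1.8 rms 1.83
[628.2 -16.5] yaw 108.1 z 34 m -2.2 rms 2.44
[627.9 -16.8] yaw 107.4 z 34 m -1.3 rms 0.52
PS
[541.4 409.3] yaw 101.5 z 37.2 m -3.0 rms 0.41
[540.5 409.3] yaw 101.5 z 31 m -1.5 rms 0.45
[540.5 409.3] yaw 101.5 z 31 m -1.5 rms 0.45
```

Heights come out near the nominal values (35.5, 33.3, and tray walls at 8–10), and positions agree between views to 1 mm. Going to the small plane.

```bash
python3 - <<'E'
from h import *
show(); plan(540.5,409.3,265,101.5,n=3)
E
```

```text
t 5.38 p [596.6 344.1 348.2] yaw 83.83 tilt 0.26 w 85.2 F [-0.3 -0.5  0.8] q [ 0.35  0.48  1.34 -0.    1.32  0.46]
dp [1.96, -2.11, 2.76] rot [0.001, 0.001, -0.103]
dp [2.17, -1.89, 2.77] rot [0.001, 0.001, -0.103]
dp [2.35, -1.65, 2.76] rot [0.002, 0.0, -0.102]
```

```bash
python3 -m crank '[{"gripper":1,"dp":[1.96,-2.1,2.8],"rot":[0,0.003,-0.103]},{"gripper":1,"dp":[2.2,-1.9,2.8],"rot":[0,0,-0.103]},{"gripper":1,"dp":[2.35,-1.65,2.8],"rot":[0,0,-0.102]},{"gripper":1,"dp":[0,0,0],"rot":[0,0,0]}]'; python3 - <<'E'
from h import *
show(); o=get_obs();np.save("o9.npy",o,allow_pickle=True)
w=camera("wrist");cv2.imwrite("pics/w9.png",w[:,:,::-1])
plan(540.5,409.3,183,101.5,n=2)
E
```

```text
time: 5.88
tcp_pos: [546.5, 397.6, 262.4]
tcp_rot: [0.635, 0.773, 0.001, 0.004]
ft_force: [0.7, -1.2, -0.4]
gripper_width: 85.0
t 5.88 p [546.5 397.6 262.4] yaw 101.17 tilt 0.43 w 85.0 F [ 0.7 -1.2 -0.4] q [ 0.46  0.54  1.43 -0.01  1.16  0.26]
dp [0.69, -0.3, 4.06] rot [0.005, 0.002, -0.004]
dp [0.68, -0.27, 4.07] rot [0.005, 0.002, -0.004]
```

View pics/w9.png

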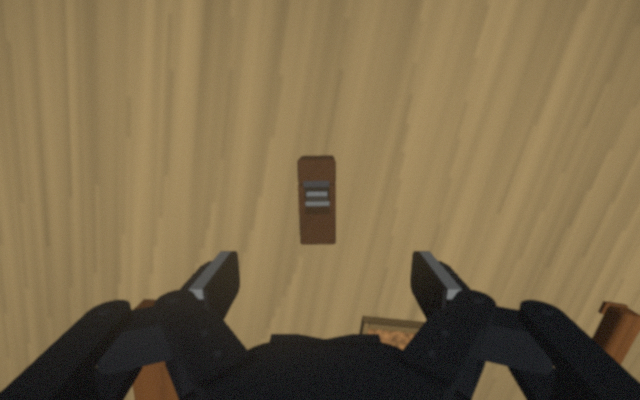

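Plane is centred at (317,200), aligned, between the fingers' columns. A quick refit with this closer view.

```bash
python3 - <<'E'
from fit2 import *
r=np.radians
fitm([(8,(260,150)),(9,(317,225))],64,27,"w",[540,409,r(101.5),31],None,60)
fitm([(9,(317,225))],64,27,"w",[540,409,r(101.5),31],31,60)
plan(540.5,409.3,215,101.5,n=1)
E
```

```text
[540.3 409. ] yaw 101.8 z 27.7 m -0.6 rms 2.21
[540.3 410. ] yaw 101.8 z 31 m -1.0 rms 3.32
dp [1.37, -0.57, 4.93] rot [0.01, 0.004, -0.008]
```

```bash
python3 -m crank '[{"gripper":1,"dp":[1.3,-0.55,4.5],"rot":[0.01,0.004,-0.008]},{"gripper":1,"dp":[0,0,0],"rot":[0,0,0]}]'; python3 - <<'E'
from h import *
show(); plan(540.4,409.3,183,101.7,n=1)
E
```

```text
time: 6.18
tcp_pos: [545.4, 404.7, 222.3]
tcp_rot: [0.636, 0.772, 0.002, 0.002]
ft_force: [0.9, 0.5, 0.3]
gripper_width: 85.4
t 6.17 p [545.4 404.7 222.3] yaw 101.06 tilt 0.3 w 85.4 F [0.9 0.5 0.3] q [ 0.46  0.6   1.44 -0.    1.1   0.27]
dp [0.55, -0.42, 3.93] rot [0.005, 0.0, -0.011]
```

```bash
python3 -m crank '[{"gripper":1,"dp":[0.7,-0.5,3.6],"rot":[0.005,0,-0.011]},{"gripper":1,"dp":[0,0,0],"rot":[0,0,0]}]'; python3 - <<'E'
from h import *
show(); plan(540.4,409.3,183,101.7,n=1)
E
```

```text
time: 6.42
tcp_pos: [544.5, 408.3, 192.1]
tcp_rot: [0.633, 0.774, 0.004, 0.003]
ft_force: [-0.9, -0.6, 0.8]
gripper_width: 85.4
t 6.42 p [544.5 408.3 192.1] yaw 101.39 tilt 0.53 w 85.4 F [-0.9 -0.6  0.8] q [ 0.47  0.64  1.44 -0.    1.05  0.27]
dp [0.18, -0.39, 0.91] rot [0.009, -0.001, -0.005]
```

```bash
python3 -m crank '[{"gripper":1,"dp":[0.2,-0.5,0.95],"rot":[0.009,0,-0.005]},{"gripper":1,"dp":[0,-0.1,0],"rot":[0,0,0]},{"gripper":-1,"dp":[0,0,0],"rot":[0,0,0]},{"gripper":-1,"dp":[0,0,0],"rot":[0,0,0]},{"gripper":-1,"dp":[0,0,0],"rot":[0,0,0]},{"gripper":-1,"dp":[0,0,0],"rot":[0,0,0]},{"gripper":-1,"dp":[0,0,0],"rot":[0,0,0]}]'; python3 - <<'E'
from h import *
show()
E
```

```text
time: 7.3
tcp_pos: [542.9, 409.1, 191.6]
tcp_rot: [0.632, 0.775, 0.006, 0.003]
ft_force: [0.1, -0.2, -1.0]
gripper_width: 25.3
t 7.3 p [542.9 409.1 191.6] yaw 101.55 tilt 0.78 w 25.3 F [ 0.1 -0.2 -1. ] q [ 0.47  0.64  1.45 -0.    1.04  0.27]
```

The grip closed at 25 mm, but the tool stands 8 mm higher than planned. I'll open, lower it and grip again.

```bash
python3 -m crank '[{"gripper":0.2,"dp":[0,0,0],"rot":[0,0,0]},{"gripper":0.2,"dp":[0,0,0],"rot":[0,0,0]},{"gripper":0.2,"dp":[0,-0.2,0.9],"rot":[0.012,0,0]}]';python3 -m crank '[{"gripper":0.2,"dp":[0,0,0.2],"rot":[0,0,0]}]'; python3 - <<'E'
from h import *
show()
E
```

```text
time: 7.68
tcp_pos: [541.2, 409.0, 182.6]
tcp_rot: [0.632, 0.775, 0.002, -0.001]
ft_force: [-0.5, -0.2, 0.1]
gripper_width: 51.3
time: 7.8
tcp_pos: [540.5, 408.7, 179.2]
tcp_rot: [0.632, 0.775, 0.001, -0.001]
ft_force: [-0.5, 0.4, -0.5]
gripper_width: 51.2
t 7.8 p [540.5 408.7 179.2] yaw 101.55 tilt 0.18 w 51.2 F [-0.5  0.4 -0.5] q [0.47 0.66 1.45 0.   1.04 0.27]
```

```bash
python3 -m crank '[{"gripper":-1,"dp":[0,0,0],"rot":[0,0,0]},{"gripper":-1,"dp":[0,0,0],"rot":[0,0,0]}]';python3 -m crank '[{"gripper":-1,"dp":[0,0,0],"rot":[0,0,0]},{"gripper":-1,"dp":[0,0,0],"rot":[0,0,0]}]'; python3 - <<'E'
from h import *
show()
E
```

```text
time: 8.05
tcp_pos: [540.7, 408.7, 179.1]
tcp_rot: [0.632, 0.775, 0.001, -0.001]
ft_force: [-0.2, 0.6, -0.6]
gripper_width: 25.8
time: 8.3
tcp_pos: [540.6, 408.7, 179.0]
tcp_rot: [0.632, 0.775, 0.001, -0.001]
ft_force: [-0.2, -0.3, -0.4]
gripper_width: 25.9
t 8.3 p [540.6 408.7 179. ] yaw 101.55 tilt 0.18 w 25.9 F [-0.2 -0.3 -0.4] q [0.47 0.66 1.45 0.   1.04 0.27]
```

```bash
python3 -m crank '[{"gripper":0,"dp":[0,0,0],"rot":[0,0,0]},{"gripper":0,"dp":[0,0,-0.5],"rot":[0,0,0]},{"gripper":-1,"dp":[0,0,0],"rot":[0,0,0]},{"gripper":-1,"dp":[0,0,0],"rot":[0,0,0]},{"gripper":-1,"dp":[0,0,0],"rot":[0,0,0]}]'; python3 - <<'E'
from h import *
show()
E
```

```text
time: 8.93
tcp_pos: [540.8, 408.8, 185.0]
tcp_rot: [0.632, 0.775, 0.001, -0.001]
ft_force: [0.2, -0.6, -0.2]
gripper_width: 25.7
t 8.93 p [540.8 408.8 185. ] yaw 101.55 tilt 0.19 w 25.7 F [ 0.2 -0.6 -0.2] q [0.47 0.65 1.45 0.   1.04 0.27]
```

```bash
python3 -m crank '[{"gripper":-1,"dp":[0,0,-2],"rot":[0,0,0]},{"gripper":-1,"dp":[0,0,-5],"rot":[0,0,0]},{"gripper":-1,"dp":[0,0,-5],"rot":[0,0,0]}]'; python3 - <<'E'
from h import *
show(); plan(522.2,-418.4,305,86)
o=get_obs();np.save("o10.npy",o,allow_pickle=True)
w=camera("wrist");cv2.imwrite("pics/w10.png",w[:,:,::-1])
E
```

```text
time: 9.3
tcp_pos: [539.3, 407.5, 304.2]
tcp_rot: [0.632, 0.775, -0.004, -0.003]
ft_force: [1.0, 0.4, -0.7]
gripper_width: 25.7
t 9.3 p [539.3 407.5 304.2] yaw 101.54 tilt 0.59 w 25.7 F [ 1.   0.4 -0.7] q [0.47 0.5  1.41 0.   1.25 0.27]
dp [-5.37, -1.21, 0.0] rot [-0.001, 0.0, 0.018]
dp [-5.39, -1.12, 0.0] rot [-0.001, 0.0, 0.018]
dp [-5.41, -1.02, 0.0] rot [-0.001, 0.0, 0.018]
dp [-5.43, -0.92, 0.0] rot [-0.001, 0.0, 0.018]
dp [-5.45, -0.82, 0.0] rot [-0.001, 0.0, 0.018]
dp [-5.46, -0.73, 0.0] rot [-0.001, 0.0, 0.018]
dp [-5.47, -0.63, 0.0] rot [0.0, 0.0, 0.018]
dp [-5.48, -0.53, 0.0] rot [-0.001, 0.0, 0.018]
dp [-5.49, -0.43, 0.0] rot [0.0, 0.0, 0.018]
dp [-5.5, -0.33, 0.0] rot [-0.001, 0.0, 0.018]
dp [-5.5, -0.23, 0.0] rot [0.0, 0.0, 0.018]
dp [-5.51, -0.13, 0.0] rot [-0.001, 0.0, 0.018]
dp [-5.51, -0.03, 0.0] rot [0.0, 0.0, 0.018]
dp [-5.5, 0.06, 0.0] rot [-0.001, 0.0, 0.019]
dp [-5.5, 0.17, 0.0] rot [0.0, 0.001, 0.018]
```

View pics/w10.png

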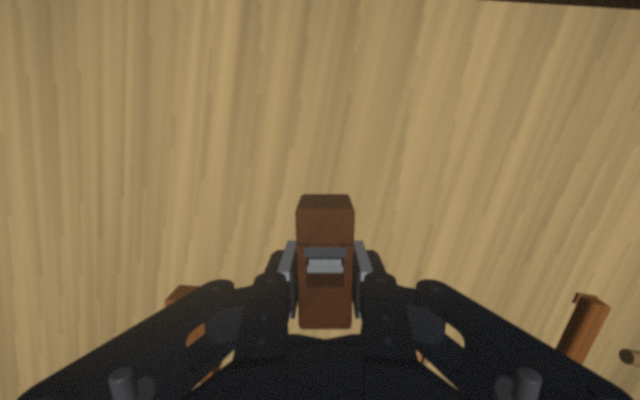

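The small plane is held squarely between the pads at (325,265). Carrying it across.

```bash
python3 -m crank '[{"gripper":-1,"dp":[-3,-0.7,-0.5],"rot":[0,0,0.018]},{"gripper":-1,"dp":[-5.4,-1.2,-0.5],"rot":[0,0,0.018]},{"gripper":-1,"dp":[-5.4,-1.1,0],"rot":[0,0,0.018]},{"gripper":-1,"dp":[-5.4,-1.0,0],"rot":[0,0,0.018]},{"gripper":-1,"dp":[-5.4,-0.9,0],"rot":[0,0,0.018]},{"gripper":-1,"dp":[-5.4,-0.8,0],"rot":[0,0,0.018]},{"gripper":-1,"dp":[-5.5,-0.7,0],"rot":[0,0,0.018]},{"gripper":-1,"dp":[-5.5,-0.6,0],"rot":[0,0,0.018]},{"gripper":-1,"dp":[-5.5,-0.5,0],"rot":[0,0,0.018]}]'; python3 - <<'E'
from h import *
show(); plan(522.2,-418.4,305,86)
E
```

```text
time: 10.48
tcp_pos: [525.6, -71.9, 336.0]
tcp_rot: [0.692, 0.722, 0.011, 0.006]
ft_force: [1.3, -0.4, -0.1]
gripper_width: 25.9
t 10.47 p [525.6 -71.9 336. ] yaw 92.46 tilt 1.47 w 25.9 F [ 1.3 -0.4 -0.1] q [-0.36  0.15  1.79  0.02  1.18 -0.41]
dp [-5.77, -0.32, 0.47] rot [0.004, -0.001, 0.019]
dp [-5.77, -0.21, 0.48] rot [0.004, -0.001, 0.019]
dp [-5.78, -0.09, 0.49] rot [0.004, -0.001, 0.019]
dp [-5.78, 0.02, 0.49] rot [0.004, -0.001, 0.019]
dp [-5.77, 0.13, 0.5] rot [0.004, -0.002, 0.018]
dp [-5.77, 0.24, 0.51] rot [0.005, -0.001, 0.019]
```

```bash
python3 -m crank '[{"gripper":-1,"dp":[-5.7,-0.3,0.4],"rot":[0.005,-0.002,0.019]},{"gripper":-1,"dp":[-5.7,-0.2,0.4],"rot":[0.005,-0.002,0.019]},{"gripper":-1,"dp":[-5.7,-0.1,0.4],"rot":[0.005,-0.002,0.019]},{"gripper":-1,"dp":[-5.7,0,0.4],"rot":[0.004,-0.002,0.019]},{"gripper":-1,"dp":[-4,0.1,0.4],"rot":[0.004,-0.002,0.019]},{"gripper":-1,"dp":[-2,0.1,0.4],"rot":[0.004,-0.002,0.019]}]'; python3 - <<'E'
from h import *
show(); plan(522.2,-418.4,260,86)
E
```

```text
time: 11.22
tcp_pos: [520.8, -372.7, 319.8]
tcp_rot: [0.734, 0.679, -0.002, 0.007]
ft_force: [0.2, 0.6, -0.4]
gripper_width: 25.5
t 11.22 p [ 520.8 -372.7  319.8] yaw 85.47 tilt 0.79 w 25.5 F [ 0.2  0.6 -0.4] q [-0.81  0.4   1.51 -0.    1.22 -0.73]
dp [-2.24, 0.23, 3.02] rot [0.004, 0.006, -0.005]
dp [-2.26, 0.22, 3.0] rot [0.004, 0.006, -0.004]
```

```bash
python3 -m crank '[{"gripper":-1,"dp":[-2.3,0.2,3],"rot":[0.004,0.006,-0.005]},{"gripper":-1,"dp":[-2.2,0.2,3],"rot":[0.004,0.006,-0.004]},{"gripper":-1,"dp":[0,0,0.2],"rot":[0,0,0]}]'; python3 - <<'E'
from h import *
show(); plan(522.2,-418.4,210,86,n=1)
o=get_obs();np.save("o11.npy",o,allow_pickle=True)
w=camera("wrist");cv2.imwrite("pics/w11.png",w[:,:,::-1])
E
```

```text
time: 11.6
tcp_pos: [522.4, -419.5, 259.0]
tcp_rot: [0.732, 0.682, 0.0, 0.001]
ft_force: [-0.6, 0.3, -1.2]
gripper_width: 26.1
t 11.6 p [ 522.4 -419.5  259. ] yaw 85.93 tilt 0.1 w 26.1 F [-0.6  0.3 -1.2] q [-0.85  0.53  1.45  0.    1.15 -0.78]
dp [0.11, -0.04, 4.9] rot [0.002, 0.0, -0.001]
```

View pics/w11.png

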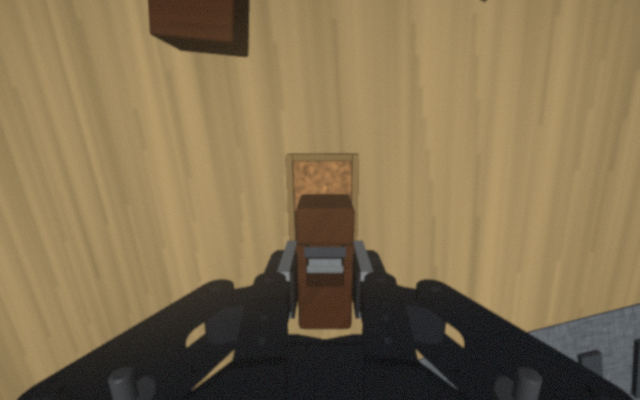

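Plane (columns 297–353) is centred over the small tray (287–357). Lowering in small steps.

```bash
python3 -m crank '[{"gripper":-1,"dp":[0.1,0,2.5],"rot":[0.001,0,0]},{"gripper":-1,"dp":[0,0,2],"rot":[0,0,0]},{"gripper":-1,"dp":[0,0,0.8],"rot":[0,0,0]},{"gripper":-1,"dp":[0,0,0.1],"rot":[0,0,0]}]'; python3 - <<'E'
from h import *
show(); plan(522.2,-418.4,190.5,86,n=1)
E
```

```text
time: 12.15
tcp_pos: [526.0, -415.4, 210.4]
tcp_rot: [0.73, 0.683, 0.001, 0.004]
ft_force: [-0.6, 0.0, -1.0]
gripper_width: 25.7
t 12.15 p [ 526.  -415.4  210.4] yaw 86.17 tilt 0.51 w 25.7 F [-0.6  0.  -1. ] q [-0.85  0.6   1.47  0.    1.07 -0.78]
dp [-0.32, -0.37, 1.99] rot [0.007, 0.005, 0.003]
```

```bash
python3 -m crank '[{"gripper":-1,"dp":[-0.35,-0.45,0.9],"rot":[0.007,0.005,0.003]},{"gripper":-1,"dp":[-0.1,-0.1,0.4],"rot":[0,0,0]}]'; python3 - <<'E'
from h import *
show(); plan(522.2,-418.4,190.5,86,n=1)
E
```

```text
time: 12.4
tcp_pos: [520.6, -420.0, 198.4]
tcp_rot: [0.731, 0.682, -0.0, 0.001]
ft_force: [0.1, -0.1, -0.3]
gripper_width: 25.8
t 12.4 p [ 520.6 -420.   198.4] yaw 86.02 tilt 0.13 w 25.8 F [ 0.1 -0.1 -0.3] q [-0.86  0.61  1.47 -0.    1.05 -0.79]
dp [0.17, 0.15, 0.79] rot [0.001, 0.002, 0.0]
```

```bash
python3 -m crank '[{"gripper":-1,"dp":[0.1,0.1,0.5],"rot":[0.001,0.002,0]},{"gripper":-1,"dp":[0,0,0.1],"rot":[0,0,0]}]'; python3 - <<'E'
from h import *
show(); plan(522.2,-418.4,190.5,86,n=1)
E
```

```text
time: 12.65
tcp_pos: [521.5, -419.5, 192.0]
tcp_rot: [0.732, 0.682, 0.0, 0.0]
ft_force: [-0.1, 0.2, -0.8]
gripper_width: 26.0
t 12.65 p [ 521.5 -419.5  192. ] yaw 85.98 tilt 0.04 w 26.0 F [-0.1  0.2 -0.8] q [-0.85  0.62  1.47  0.    1.05 -0.78]
dp [0.11, 0.07, 0.15] rot [0.001, 0.0, 0.0]
```

```bash
python3 -m crank '[{"gripper":-1,"dp":[0,0,0.15],"rot":[0,0,0]},{"gripper":-1,"dp":[0,0,0.1],"rot":[0,0,0]}]'; python3 - <<'E'
from h import *
show()
E
```

```text
time: 12.9
tcp_pos: [521.6, -419.6, 189.9]
tcp_rot: [0.731, 0.682, 0.0, 0.0]
ft_force: [-2.6, 2.2, 6.4]
gripper_width: 25.9
t 12.9 p [ 521.6 -419.6  189.9] yaw 85.98 tilt 0.03 w 25.9 F [-2.6  2.2  6.4] q [-0.85  0.63  1.47  0.    1.04 -0.78]
```

Contact (6 N) exactly at the expected height. Releasing and going up.

```bash
python3 -m crank '[{"gripper":-0.3,"dp":[0,0,0],"rot":[0,0,0]},{"gripper":0,"dp":[0,0,0],"rot":[0,0,0]},{"gripper":0.5,"dp":[0,0,-1],"rot":[0,0,0]},{"gripper":1,"dp":[0,0,-4],"rot":[0,0,0]},{"gripper":1,"dp":[0,0,-5],"rot":[0,0,0]}]'; python3 - <<'E'
from h import *
show(); plan(461.9,-236.9,270,80.5)
o=get_obs();np.save("o12.npy",o,allow_pickle=True)
w=camera("wrist");cv2.imwrite("pics/w12.png",w[:,:,::-1])
E
```

```text
time: 13.52
tcp_pos: [520.5, -418.4, 288.6]
tcp_rot: [0.731, 0.682, 0.0, -0.004]
ft_force: [0.6, -0.7, -0.2]
gripper_width: 85.6
t 13.53 p [ 520.5 -418.4  288.6] yaw 85.98 tilt 0.47 w 85.6 F [ 0.6 -0.7 -0.2] q [-0.85  0.5   1.44  0.    1.21 -0.78]
dp [4.42, -1.78, 0.5] rot [-0.001, -0.001, 0.024]
dp [4.38, -1.88, 0.49] rot [-0.002, -0.002, 0.024]
dp [4.33, -1.99, 0.48] rot [-0.001, -0.001, 0.024]
dp [4.29, -2.09, 0.48] rot [-0.002, -0.002, 0.024]
```

View pics/w12.png

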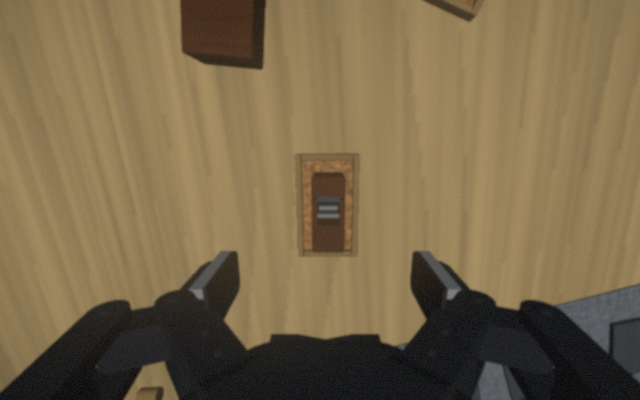

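Small plane lies in its tray: tray spans rows 154–256, plane top 172–250. I'll check the centring numerically, allowing for parallax.

```bash
python3 - <<'E'
from fit import *
im,c=load(12)
# top face of the plane at z=36, rim outer at z=12
P=atz(c,[(312,173),(344,173),(344,250),(312,250)],36); print(P.round(1), P.mean(0).round(1))
Q=atz(c,[(296,154),(358,154),(357,256),(299,256)],12); print(Q.mean(0).round(1))
E
```

```text
[[ 512.5 -383.1   36. ]
 [ 537.2 -384.8   36. ]
 [ 533.9 -449.2   36. ]
 [ 507.3 -447.4   36. ]] [ 522.7 -416.2   36. ]
[ 522.3 -418.1   12. ]
```

Within 2 mm of centre. On to the large plane.

```bash
python3 -m crank '[{"gripper":1,"dp":[4.4,-1.8,0.3],"rot":[0,0,0.024]},{"gripper":1,"dp":[4.4,-1.9,0.3],"rot":[0,0,0.024]},{"gripper":1,"dp":[4.3,-2,0.3],"rot":[0,0,0.024]},{"gripper":1,"dp":[3,-1.5,0.5],"rot":[0,0,0.024]}]'; python3 - <<'E'
from h import *
show(); plan(461.9,-236.9,230,80.5)
E
```

```text
time: 14.08
tcp_pos: [467.6, -251.9, 288.7]
tcp_rot: [0.765, 0.644, 0.001, 0.009]
ft_force: [-0.3, -0.3, -0.7]
gripper_width: 85.4
t 14.07 p [ 467.6 -251.9  288.7] yaw 80.14 tilt 1.08 w 85.4 F [-0.3 -0.3 -0.7] q [-0.72  0.22  1.82 -0.    1.09 -0.55]
dp [0.72, -0.45, 2.92] rot [0.008, 0.005, -0.003]
dp [0.71, -0.43, 2.93] rot [0.008, 0.006, -0.003]
```

```bash
python3 -m crank '[{"gripper":1,"dp":[0.7,-0.4,2.5],"rot":[0.008,0.006,-0.003]},{"gripper":1,"dp":[0.3,-0.2,1.5],"rot":[0.008,0.006,-0.003]}]'; python3 - <<'E'
from fit2 import *
show(); plan(461.9,-236.9,190,80.5,n=2)
o=get_obs();np.save("o13.npy",o,allow_pickle=True)
w=camera("wrist");cv2.imwrite("pics/w13.png",w[:,:,::-1])
E
```

```text
time: 14.32
tcp_pos: [463.9, -239.2, 250.2]
tcp_rot: [0.763, 0.647, 0.001, 0.001]
ft_force: [0.1, 0.3, -0.2]
gripper_width: 85.3
t 14.32 p [ 463.9 -239.2  250.2] yaw 80.63 tilt 0.19 w 85.3 F [ 0.1  0.3 -0.2] q [-0.7   0.26  1.86  0.    1.02 -0.54]
dp [0.1, -0.13, 3.01] rot [0.002, 0.0, 0.001]
dp [0.1, -0.12, 3.01] rot [0.001, 0.0, 0.001]
```

View pics/w13.png

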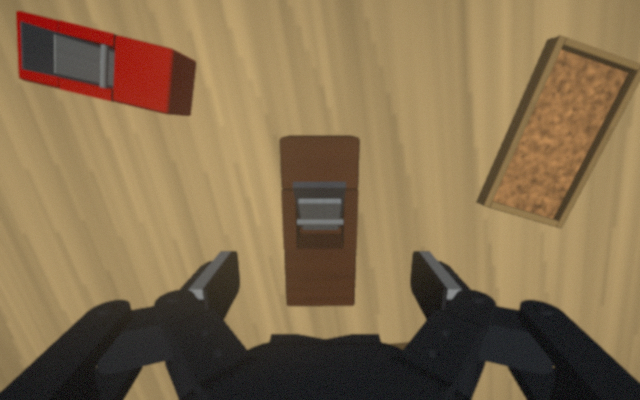

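The large plane is centred at (320,220), aligned between the fingers and clear of the red one. Descending.

```bash
python3 -m crank '[{"gripper":1,"dp":[0.1,-0.1,3],"rot":[0.001,0,0.001]},{"gripper":1,"dp":[0.1,-0.1,2],"rot":[0,0,0]}]'; python3 - <<'E'
from fit2 import *
show(); plan(461.9,-236.9,183,80.5,n=1)
E
```

```text
time: 14.62
tcp_pos: [463.4, -238.5, 199.8]
tcp_rot: [0.763, 0.646, 0.001, 0.002]
ft_force: [0.4, 0.1, -0.6]
gripper_width: 85.8
t 14.62 p [ 463.4 -238.5  199.8] yaw 80.53 tilt 0.29 w 85.8 F [ 0.4  0.1 -0.6] q [-0.7   0.35  1.87  0.    0.91 -0.54]
dp [0.14, -0.18, 1.68] rot [0.005, 0.002, 0.001]
```

```bash
python3 -m crank '[{"gripper":1,"dp":[0.15,-0.2,1.2],"rot":[0.004,0.002,0]},{"gripper":1,"dp":[0,0,0.1],"rot":[0,0,0]}]'; python3 - <<'E'
from fit2 import *
show(); plan(461.9,-236.9,183,80.5,n=1)
E
```

```text
time: 14.88
tcp_pos: [461.8, -237.6, 185.9]
tcp_rot: [0.763, 0.646, 0.0, -0.001]
ft_force: [-0.0, 0.1, -0.2]
gripper_width: 85.6
t 14.88 p [ 461.8 -237.6  185.9] yaw 80.48 tilt 0.06 w 85.6 F [-0.   0.1 -0.2] q [-0.7   0.37  1.88  0.    0.89 -0.54]
dp [0.07, 0.0, 0.29] rot [-0.001, -0.001, 0.0]
```

```bash
python3 -m crank '[{"gripper":1,"dp":[0.05,0,0.4],"rot":[0,0,0]},{"gripper":-1,"dp":[0,0,0.05],"rot":[0,0,0]},{"gripper":-1,"dp":[0,0,0],"rot":[0,0,0]},{"gripper":-1,"dp":[0,0,0],"rot":[0,0,0]},{"gripper":-1,"dp":[0,0,0],"rot":[0,0,0]}]'; python3 - <<'E'
from fit2 import *
show()
E
```

```text
time: 15.5
tcp_pos: [462.8, -238.1, 183.3]
tcp_rot: [0.763, 0.646, 0.0, 0.001]
ft_force: [0.1, 0.3, -3.7]
gripper_width: 48.8
t 15.5 p [ 462.8 -238.1  183.3] yaw 80.47 tilt 0.16 w 48.8 F [ 0.1  0.3 -3.7] q [-0.7   0.38  1.88  0.    0.88 -0.54]
```

```bash
python3 -m crank '[{"gripper":-1,"dp":[0,0,-1.5],"rot":[0,0,0]},{"gripper":-1,"dp":[0,0,-4.5],"rot":[0,0,0]},{"gripper":-1,"dp":[0,0,-4.5],"rot":[0,0,0]}]'; python3 - <<'E'
from h import *
show(); plan(647.7,231.4,300,94.1)
o=get_obs();np.save("o14.npy",o,allow_pickle=True)
w=camera("wrist");cv2.imwrite("pics/w14.png",w[:,:,::-1])
E
```

```text
time: 15.88
tcp_pos: [460.8, -236.5, 288.0]
tcp_rot: [0.763, 0.646, -0.0, -0.004]
ft_force: [0.9, -1.0, -3.2]
gripper_width: 49.0
t 15.88 p [ 460.8 -236.5  288. ] yaw 80.46 tilt 0.44 w 49.0 F [ 0.9 -1.  -3.2] q [-0.7   0.2   1.84  0.    1.11 -0.54]
dp [5.47, 1.19, -0.12] rot [-0.001, -0.001, -0.026]
dp [5.44, 1.33, -0.12] rot [-0.001, 0.0, -0.027]
dp [5.4, 1.47, -0.12] rot [-0.001, -0.001, -0.026]
dp [5.36, 1.61, -0.12] rot [0.0, 0.0, -0.027]
dp [5.32, 1.76, -0.13] rot [-0.001, -0.001, -0.026]
dp [5.27, 1.9, -0.13] rot [0.0, 0.0, -0.027]
dp [5.21, 2.03, -0.13] rot [-0.001, -0.001, -0.026]
dp [5.16, 2.17, -0.13] rot [0.0, 0.0, -0.027]
dp [5.1, 2.31, -0.13] rot [-0.001, -0.001, -0.026]
```

View pics/w14.png

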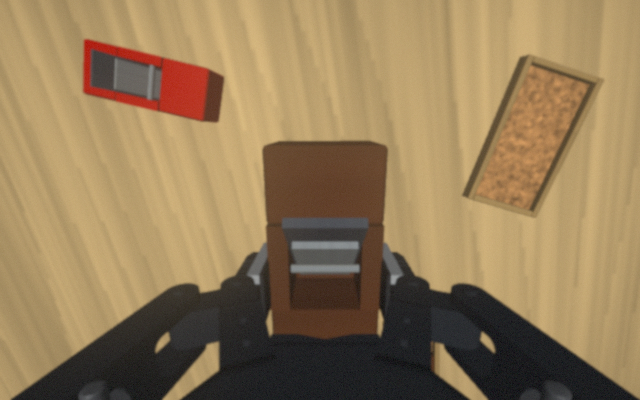

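The large plane is held level at (325,240). Carrying it to the large tray.

```bash
python3 -m crank '[{"gripper":-1,"dp":[3,0.7,-0.5],"rot":[0,0,-0.02]},{"gripper":-1,"dp":[5.4,1.2,-0.5],"rot":[0,0,-0.026]},{"gripper":-1,"dp":[5.4,1.3,-0.2],"rot":[0,0,-0.026]},{"gripper":-1,"dp":[5.4,1.5,0],"rot":[0,0,-0.026]},{"gripper":-1,"dp":[5.3,1.6,0],"rot":[0,0,-0.026]},{"gripper":-1,"dp":[5.3,1.8,0],"rot":[0,0,-0.026]},{"gripper":-1,"dp":[5.2,1.9,0],"rot":[0,0,-0.026]}]'; python3 - <<'E'
from h import *
show(); plan(647.7,231.4,290,94.1)
E
```

```text
time: 16.8
tcp_pos: [596.6, 108.4, 315.0]
tcp_rot: [0.704, 0.71, 0.002, 0.007]
ft_force: [1.0, -0.6, -3.2]
gripper_width: 49.4
t 16.8 p [596.6 108.4 315. ] yaw 90.42 tilt 0.84 w 49.4 F [ 1.  -0.6 -3.2] q [-0.01  0.34  1.61 -0.01  1.19 -0.02]
dp [4.09, 1.72, 0.83] rot [0.004, 0.003, -0.021]
dp [4.05, 1.81, 0.83] rot [0.004, 0.002, -0.022]
dp [4.01, 1.9, 0.83] rot [0.005, 0.003, -0.021]
```

```bash
python3 -m crank '[{"gripper":-1,"dp":[4,1.7,0.8],"rot":[0.004,0.003,-0.021]},{"gripper":-1,"dp":[3.5,1.5,1],"rot":[0.004,0.003,-0.021]},{"gripper":-1,"dp":[1.5,1,1],"rot":[0.004,0.003,-0.021]}]'; python3 - <<'E'
from h import *
show(); plan(647.7,231.4,245,94.1)
E
```

```text
time: 17.18
tcp_pos: [637.6, 206.3, 289.2]
tcp_rot: [0.679, 0.734, 0.002, 0.001]
ft_force: [-0.2, -0.7, -3.0]
gripper_width: 48.9
t 17.18 p [637.6 206.3 289.2] yaw 94.43 tilt 0.24 w 48.9 F [-0.2 -0.7 -3. ] q [0.14 0.5  1.44 0.   1.2  0.06]
dp [2.41, 1.18, 4.43] rot [0.004, -0.002, 0.006]
```

```bash
python3 -m crank '[{"gripper":-1,"dp":[2.2,1.1,2.2],"rot":[0.004,-0.002,0.006]},{"gripper":-1,"dp":[0.2,0.1,1.5],"rot":[0,0,0]},{"gripper":-1,"dp":[0,0,0.3],"rot":[0,0,0]}]'; python3 - <<'E'
from h import *
show(); plan(647.7,231.4,215,94.1)
o=get_obs();np.save("o15.npy",o,allow_pickle=True)
w=camera("wrist");cv2.imwrite("pics/w15.png",w[:,:,::-1])
E
```

```text
time: 17.55
tcp_pos: [647.5, 233.5, 248.3]
tcp_rot: [0.68, 0.733, -0.001, -0.0]
ft_force: [0.1, -0.6, -2.0]
gripper_width: 49.1
t 17.55 p [647.5 233.5 248.3] yaw 94.24 tilt 0.09 w 49.1 F [ 0.1 -0.6 -2. ] q [ 0.17  0.58  1.4  -0.    1.16  0.1 ]
dp [-0.21, 0.01, 3.33] rot [-0.001, 0.0, 0.002]
```

View pics/w15.png

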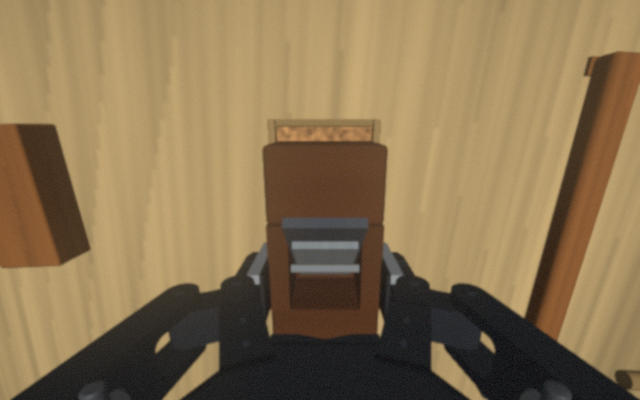

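Plane (263–387) is centred above the tray (269–380); the offcut is well clear on the left. Lowering.

```bash
python3 -m crank '[{"gripper":-1,"dp":[-0.2,0,2.2],"rot":[0,0,0]},{"gripper":-1,"dp":[0,0,1.2],"rot":[0,0,0]},{"gripper":-1,"dp":[0,0,0.5],"rot":[0,0,0]}]'; python3 - <<'E'
from h import *
show(); plan(647.7,231.4,188.5,94.1,n=1)
E
```

```text
time: 17.98
tcp_pos: [648.2, 229.4, 208.9]
tcp_rot: [0.681, 0.732, 0.0, 0.0]
ft_force: [0.2, 0.7, -3.8]
gripper_width: 48.9
t 17.98 p [648.2 229.4 208.9] yaw 94.1 tilt 0.06 w 48.9 F [ 0.2  0.7 -3.8] q [ 0.17  0.63  1.41 -0.    1.09  0.1 ]
dp [0.2, -0.04, 2.04] rot [0.001, 0.0, 0.0]
```

```bash
python3 -m crank '[{"gripper":-1,"dp":[0.2,0,1],"rot":[0,0,0]},{"gripper":-1,"dp":[0,0,0.5],"rot":[0,0,0]},{"gripper":-1,"dp":[0,0,0.1],"rot":[0,0,0]}]'; python3 - <<'E'
from h import *
show(); plan(647.7,231.4,188.5,94.1,n=1)
E
```

```text
time: 18.35
tcp_pos: [648.2, 231.2, 191.5]
tcp_rot: [0.681, 0.732, 0.0, 0.0]
ft_force: [0.4, -0.5, -1.8]
gripper_width: 48.8
t 18.35 p [648.2 231.2 191.5] yaw 94.08 tilt 0.05 w 48.8 F [ 0.4 -0.5 -1.8] q [ 0.17  0.66  1.41 -0.    1.07  0.1 ]
dp [0.02, -0.04, 0.3] rot [0.001, 0.0, 0.0]
```

```bash
python3 -m crank '[{"gripper":-1,"dp":[0,0,0.25],"rot":[0,0,0]},{"gripper":-1,"dp":[0,0,0.1],"rot":[0,0,0]}]'; python3 - <<'E'
from h import *
show(); plan(647.7,231.4,188.5,94.1,n=1)
E
```

```text
time: 18.6
tcp_pos: [648.4, 231.4, 188.4]
tcp_rot: [0.681, 0.732, 0.001, 0.001]
ft_force: [-0.0, 0.2, -2.4]
gripper_width: 49.1
t 18.6 p [648.4 231.4 188.4] yaw 94.1 tilt 0.11 w 49.1 F [-0.   0.2 -2.4] q [ 0.17  0.66  1.41 -0.    1.06  0.1 ]
dp [0.0, -0.07, -0.01] rot [0.002, 0.0, 0.0]
```

```bash
python3 -m crank '[{"gripper":-1,"dp":[0,0,0.1],"rot":[0,0,0]},{"gripper":-1,"dp":[0,0,0.1],"rot":[0,0,0]}]'; python3 - <<'E'
from h import *
show()
E
```

```text
time: 18.85
tcp_pos: [648.6, 231.5, 188.3]
tcp_rot: [0.681, 0.732, 0.001, 0.001]
ft_force: [-5.2, -0.9, 6.2]
gripper_width: 48.7
t 18.85 p [648.6 231.5 188.3] yaw 94.1 tilt 0.1 w 48.7 F [-5.2 -0.9  6.2] q [ 0.17  0.66  1.41 -0.    1.06  0.1 ]
```

Contact at 188.3, as predicted. Releasing slowly.

```bash
python3 -m crank '[{"gripper":0.3,"dp":[0,0,0],"rot":[0,0,0]},{"gripper":0.6,"dp":[0,0,0],"rot":[0,0,0]},{"gripper":1,"dp":[0,0,-1],"rot":[0,0,0]},{"gripper":1,"dp":[0,0,-4.5],"rot":[0,0,0]},{"gripper":1,"dp":[0,0,-5.5],"rot":[0,0,0]}]'; python3 - <<'E'
from h import *
show(); plan(628.1,-16.7,275,107.7)
o=get_obs();np.save("o16.npy",o,allow_pickle=True)
w=camera("wrist");cv2.imwrite("pics/w16.png",w[:,:,::-1])
E
```

```text
time: 19.48
tcp_pos: [647.3, 231.1, 297.0]
tcp_rot: [0.681, 0.732, -0.002, -0.001]
ft_force: [0.1, -1.1, -0.3]
gripper_width: 85.4
t 19.48 p [647.3 231.1 297. ] yaw 94.08 tilt 0.25 w 85.4 F [ 0.1 -1.1 -0.3] q [ 0.17  0.53  1.38 -0.    1.24  0.1 ]
dp [-4.92, -0.73, 0.45] rot [-0.001, 0.0, -0.048]
dp [-4.87, -0.97, 0.45] rot [-0.001, 0.0, -0.047]
dp [-4.83, -1.2, 0.44] rot [-0.001, 0.0, -0.048]
dp [-4.76, -1.43, 0.44] rot [-0.001, 0.0, -0.047]
dp [-4.69, -1.65, 0.45] rot [0.0, 0.0, -0.048]
```

View pics/w16.png

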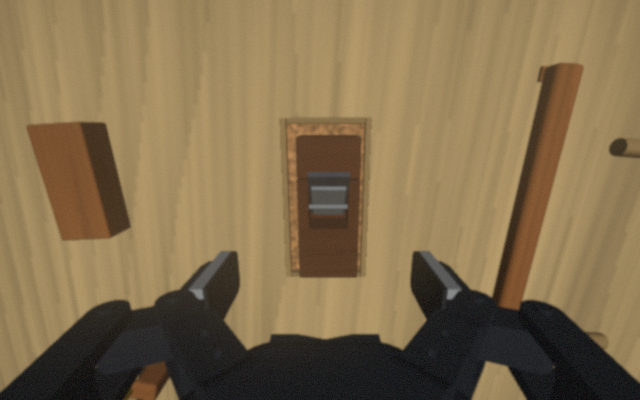

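```bash
python3 - <<'E'
from fit import *
im,c=load(16)
print(atz(c,[(297,135),(361,135),(357,277),(299,277)],43).mean(0).round(1))
print(atz(c,[(281,118),(371,118),(366,277),(290,277)],12).mean(0).round(1))
E
python3 -m crank '[{"gripper":1,"dp":[-4.8,-0.7,0.2],"rot":[0,0,-0.047]},{"gripper":1,"dp":[-4.8,-1,0.2],"rot":[0,0,-0.047]},{"gripper":1,"dp":[-4.8,-1.2,0.2],"rot":[0,0,-0.047]},{"gripper":1,"dp":[-4.6,-1.4,0.4],"rot":[0,0,-0.047]},{"gripper":1,"dp":[-2.5,-1,0.4],"rot":[0,0,-0.047]}]'; python3 - <<'E'
from h import *
show(); plan(628.1,-16.7,250,107.7)
E
```

```text
[649.9 233.2  43. ]
[649. 231.  12.]
time: 20.15
tcp_pos: [633.9, 7.2, 301.6]
tcp_rot: [0.586, 0.811, 0.008, 0.01]
ft_force: [-0.1, 1.0, -0.1]
gripper_width: 85.3
t 20.15 p [633.9   7.2 301.6] yaw 108.3 tilt 1.52 w 85.3 F [-0.1  1.  -0.1] q [-0.18  0.4   1.54  0.01  1.17 -0.5 ]
dp [-2.05, -1.44, 5.14] rot [0.026, 0.007, 0.011]
```

The large plane sits within about 2 mm of its tray's centre. Moving over the medium plane.

```bash
python3 -m crank '[{"gripper":1,"dp":[-1.3,-0.8,2.4],"rot":[0.014,0.004,0.005]},{"gripper":1,"dp":[-0.5,-0.4,1.8],"rot":[0.01,0.003,0.005]},{"gripper":1,"dp":[0,0,0.2],"rot":[0,0,0]}]'; python3 - <<'E'
from h import *
show(); plan(628.1,-16.7,200,107.7,n=2)
o=get_obs();np.save("o17.npy",o,allow_pickle=True)
w=camera("wrist");cv2.imwrite("pics/w17.png",w[:,:,::-1])
E
```

```text
time: 20.52
tcp_pos: [628.5, -15.3, 254.7]
tcp_rot: [0.592, 0.806, 0.0, -0.0]
ft_force: [0.7, -0.6, -0.4]
gripper_width: 85.4
t 20.52 p [628.5 -15.3 254.7] yaw 107.45 tilt 0.06 w 85.4 F [ 0.7 -0.6 -0.4] q [-0.21  0.46  1.57  0.    1.11 -0.52]
dp [-0.06, -0.04, 2.73] rot [0.0, -0.001, -0.002]
dp [-0.06, -0.04, 2.74] rot [0.0, 0.0, -0.002]
```

View pics/w17.png

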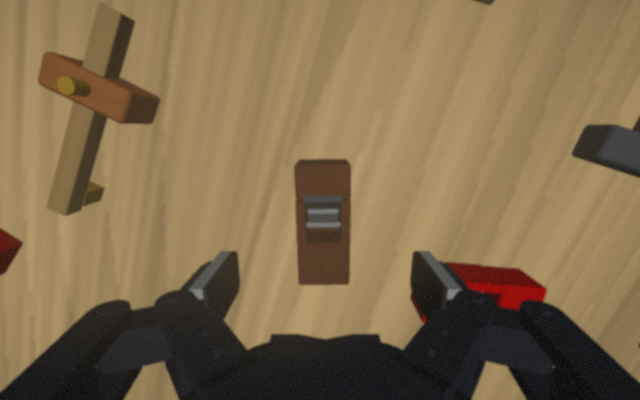

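Medium plane is centred at (323,222); a red look-alike shows behind the right finger (415–545, 265–320). I'll check its clearance in tool coordinates.

```bash
python3 - <<'E'
from fit import *
for i,px in [(4,[(445,107),(466,143),(450,143)]),(5,[(436,193),(455,227),(535,185)])]:
    im,c=load(i)
    for z in (0,34):
        P=atz(c,px,z); a=np.radians(107.5); d=P[:,:2]-[628.1,-16.7]
        print(i,z,np.c_[d@[np.cos(a),np.sin(a)], d@[np.sin(a),-np.cos(a)]].round(0).tolist())
E
```

```text
4 0 [[-39.0, 82.0], [-84.0, 90.0], [-76.0, 74.0]]
4 34 [[-35.0, 69.0], [-75.0, 76.0], [-68.0, 62.0]]
5 0 [[-47.0, 82.0], [-95.0, 89.0], [-85.0, 187.0]]
5 34 [[-34.0, 72.0], [-77.0, 79.0], [-68.0, 167.0]]
```

Its nearest corner is 35 mm back and 70 mm to the side, so the fingers (57 mm to the side, ±11 mm) clear it. Descending.

```bash
python3 -m crank '[{"gripper":1,"dp":[-0.05,0,2.8],"rot":[0,0,-0.003]},{"gripper":1,"dp":[0,0,2],"rot":[0,0,0]},{"gripper":1,"dp":[0,0,0.8],"rot":[0,0,0]}]'; python3 - <<'E'
from h import *
show(); plan(628.1,-16.7,184,107.7,n=1)
E
```

```text
time: 20.95
tcp_pos: [630.4, -12.4, 199.0]
tcp_rot: [0.589, 0.808, 0.002, 0.002]
ft_force: [-0.0, 0.4, -0.2]
gripper_width: 85.3
t 20.95 p [630.4 -12.4 199. ] yaw 107.84 tilt 0.26 w 85.3 F [-0.   0.4 -0.2] q [-0.21  0.54  1.58  0.    1.01 -0.52]
dp [-0.33, -0.36, 1.5] rot [0.005, 0.001, 0.002]
```

```bash
python3 -m crank '[{"gripper":1,"dp":[-0.35,-0.35,1],"rot":[0.005,0.001,0]},{"gripper":1,"dp":[0,0,0.2],"rot":[0,0,0]}]'; python3 - <<'E'
from h import *
show(); plan(628.1,-16.7,184,107.7,n=1)
E
```

```text
time: 21.2
tcp_pos: [628.4, -16.6, 186.5]
tcp_rot: [0.589, 0.808, -0.0, -0.0]
ft_force: [1.0, 0.1, -0.4]
gripper_width: 85.2
t 21.2 p [628.4 -16.6 186.5] yaw 107.88 tilt 0.04 w 85.2 F [ 1.   0.1 -0.4] q [-0.21  0.56  1.59  0.    0.99 -0.53]
dp [-0.01, -0.03, 0.25] rot [-0.001, 0.0, 0.003]
```

```bash
python3 -m crank '[{"gripper":1,"dp":[0,0,0.25],"rot":[0,0,0]},{"gripper":-1,"dp":[0,0,0],"rot":[0,0,0]},{"gripper":-1,"dp":[0,0,0],"rot":[0,0,0]},{"gripper":-1,"dp":[0,0,0],"rot":[0,0,0]},{"gripper":-1,"dp":[0,0,0],"rot":[0,0,0]}]'; python3 - <<'E'
from h import *
show()
E
python3 -m crank '[{"gripper":-1,"dp":[0,0,-1.5],"rot":[0,0,0]},{"gripper":-1,"dp":[0,0,-4.5],"rot":[0,0,0]},{"gripper":-1,"dp":[0,0,-4.5],"rot":[0,0,0]}]'; python3 - <<'E'
from h import *
show(); plan(640,-208.6,285,64.9)
o=get_obs();np.save("o18.npy",o,allow_pickle=True)
w=camera("wrist");cv2.imwrite("pics/w18.png",w[:,:,::-1])
E
```

```text
time: 21.82
tcp_pos: [629.4, -17.0, 186.2]
tcp_rot: [0.589, 0.808, 0.001, 0.001]
ft_force: [-0.5, -0.6, -1.8]
gripper_width: 36.9
t 21.82 p [629.4 -17.  186.2] yaw 107.86 tilt 0.17 w 36.9 F [-0.5 -0.6 -1.8] q [-0.22  0.56  1.59  0.    0.99 -0.53]
time: 22.2
tcp_pos: [627.2, -16.6, 290.2]
tcp_rot: [0.589, 0.808, -0.001, -0.003]
ft_force: [0.7, -0.7, -0.9]
gripper_width: 36.8
t 22.2 p [627.2 -16.6 290.2] yaw 107.85 tilt 0.42 w 36.8 F [ 0.7 -0.7 -0.9] q [-0.22  0.41  1.56  0.    1.18 -0.53]
dp [-3.73, -0.93, 0.1] rot [-0.001, 0.0, 0.15]
dp [-3.83, -0.36, 0.09] rot [-0.002, 0.0, 0.15]
dp [-3.85, 0.21, 0.09] rot [-0.002, 0.0, 0.15]
dp [-3.77, 0.78, 0.1] rot [-0.001, -0.001, 0.15]
dp [-3.61, 1.34, 0.1] rot [-0.002, 0.0, 0.15]
```

View pics/w18.png

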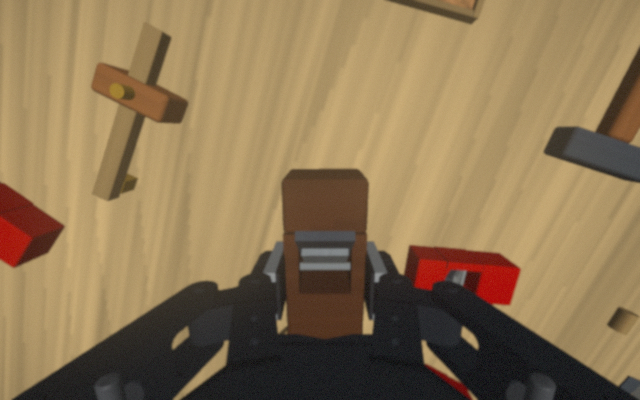

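The medium plane is held level at (325,240), gauge and red ones undisturbed. Turning and carrying it to the medium tray.

```bash
python3 -m crank '[{"gripper":-1,"dp":[-3.5,-0.9,-0.4],"rot":[0,0,0.15]},{"gripper":-1,"dp":[-3.8,-0.35,-0.2],"rot":[0,0,0.15]},{"gripper":-1,"dp":[-3.8,0.2,0],"rot":[0,0,0.15]},{"gripper":-1,"dp":[-3.8,0.8,0],"rot":[0,0,0.15]},{"gripper":-1,"dp":[-2.5,1,0.3],"rot":[0,0,0.13]}]'; python3 - <<'E'
from h import *
show(); plan(640,-208.6,260,64.9)
E
```

```text
time: 22.88
tcp_pos: [641.9, -196.8, 309.1]
tcp_rot: [0.843, 0.537, 0.004, 0.005]
ft_force: [0.4, -0.7, -1.3]
gripper_width: 36.6
t 22.88 p [ 641.9 -196.8  309.1] yaw 65.02 tilt 0.72 w 36.6 F [ 0.4 -0.7 -1.3] q [-0.47  0.48  1.43  0.    1.23 -0.04]
dp [-1.15, 0.27, 4.91] rot [0.012, -0.002, 0.002]
```

```bash
python3 -m crank '[{"gripper":-1,"dp":[-0.7,0.2,2.5],"rot":[0.01,-0.002,0.002]},{"gripper":-1,"dp":[-0.2,0,2],"rot":[0,0,0]},{"gripper":-1,"dp":[0,0,0.4],"rot":[0,0,0]}]'; python3 - <<'E'
from h import *
show(); plan(640,-208.6,220,64.9,n=2)
o=get_obs();np.save("o19.npy",o,allow_pickle=True)
w=camera("wrist");cv2.imwrite("pics/w19.png",w[:,:,::-1])
E
```

```text
time: 23.25
tcp_pos: [639.3, -206.3, 256.5]
tcp_rot: [0.843, 0.538, 0.0, -0.0]
ft_force: [0.5, 0.6, -1.4]
gripper_width: 36.8
t 23.25 p [ 639.3 -206.3  256.5] yaw 65.08 tilt 0.04 w 36.8 F [ 0.5  0.6 -1.4] q [-0.49  0.54  1.45  0.    1.15 -0.05]
dp [-0.09, 0.08, 1.82] rot [0.0, 0.0, 0.002]
dp [-0.09, 0.08, 1.83] rot [0.0, -0.001, 0.001]
```

View pics/w19.png

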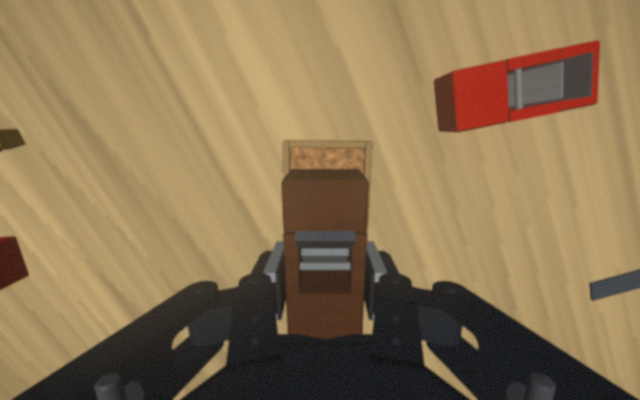

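Plane (282–369) is aligned over the tray (283–371), nothing nearby in the way. I'll check the tray's far edge against the fit, then lower.

```bash
python3 - <<'E'
from fit import *
im,c=load(19)
P=atz(c,[(283,141),(371,141)],12); m=P.mean(0); a=np.radians(64.9)
print(P.round(1), (m[:2]-60*np.array([np.cos(a),np.sin(a)])).round(1), np.linalg.norm(P[0]-P[1]))
E
python3 -m crank '[{"gripper":-1,"dp":[-0.1,0.1,2.5],"rot":[0,0,0.002]},{"gripper":-1,"dp":[-0.1,0,1.5],"rot":[0,0,0]},{"gripper":-1,"dp":[0,0,0.5],"rot":[0,0,0]}]'; python3 - <<'E'
from h import *
show(); plan(640,-208.6,192,64.9,n=1)
E
```

```text
[[ 636.8 -141.1   12. ]
 [ 694.7 -168.    12. ]] [ 640.3 -208.9] 63.87319132100081
time: 23.68
tcp_pos: [640.6, -205.7, 211.5]
tcp_rot: [0.842, 0.539, 0.001, 0.0]
ft_force: [0.2, -0.1, -2.1]
gripper_width: 36.8
t 23.68 p [ 640.6 -205.7  211.5] yaw 65.28 tilt 0.12 w 36.8 F [ 0.2 -0.1 -2.1] q [-0.49  0.6   1.46  0.    1.08 -0.06]
dp [-0.29, 0.06, 1.95] rot [0.002, -0.001, 0.007]
```

```bash
python3 -m crank '[{"gripper":-1,"dp":[-0.3,0.1,0.9],"rot":[0,0,0.006]},{"gripper":-1,"dp":[-0.1,0,0.4],"rot":[0,0,0]},{"gripper":-1,"dp":[0,0,0.1],"rot":[0,0,0]}]'; python3 - <<'E'
from h import *
show(); plan(640,-208.6,191.2,64.9,n=1)
E
```

```text
time: 24.05
tcp_pos: [640.5, -209.9, 198.0]
tcp_rot: [0.844, 0.537, 0.001, 0.001]
ft_force: [0.2, 0.7, -0.8]
gripper_width: 36.8
t 24.05 p [ 640.5 -209.9  198. ] yaw 64.97 tilt 0.22 w 36.8 F [ 0.2  0.7 -0.8] q [-0.49  0.62  1.46  0.    1.06 -0.06]
dp [0.1, -0.1, 0.68] rot [0.004, -0.001, 0.001]
```

```bash
python3 -m crank '[{"gripper":-1,"dp":[0.1,-0.1,0.4],"rot":[0.003,0,0]},{"gripper":-1,"dp":[0,0,0.15],"rot":[0,0,0]}]';  python3 -m crank '[{"gripper":-1,"dp":[0,0,0.15],"rot":[0,0,0]},{"gripper":-1,"dp":[0,0,0.1],"rot":[0,0,0]}]'; python3 - <<'E'
from h import *
show()
E
```

```text
time: 24.3
tcp_pos: [640.2, -208.8, 193.0]
tcp_rot: [0.844, 0.537, 0.001, 0.001]
ft_force: [0.1, 0.3, -1.6]
gripper_width: 36.7
time: 24.55
tcp_pos: [640.4, -208.8, 190.8]
tcp_rot: [0.844, 0.537, 0.001, 0.001]
ft_force: [-2.6, 0.6, 4.3]
gripper_width: 36.9
t 24.55 p [ 640.4 -208.8  190.8] yaw 64.96 tilt 0.13 w 36.9 F [-2.6  0.6  4.3] q [-0.49  0.63  1.46  0.    1.05 -0.05]
```

Contact at 190.8 as predicted. Releasing.

```bash
python3 -m crank '[{"gripper":0.1,"dp":[0,0,0],"rot":[0,0,0]},{"gripper":0.4,"dp":[0,0,0],"rot":[0,0,0]},{"gripper":0.8,"dp":[0,0,-1],"rot":[0,0,0]},{"gripper":0.8,"dp":[0,0,-4.5],"rot":[0,0,0]},{"gripper":0.8,"dp":[0,0,-5.5],"rot":[0,0,0]},{"gripper":0.8,"dp":[0,0,-4],"rot":[0,0,0]},{"gripper":0.8,"dp":[-3,0,-2],"rot":[0,0,0]},{"gripper":0.8,"dp":[0,0,0],"rot":[0,0,0]}]'; python3 - <<'E'
from h import *
show()
o=get_obs();np.save("o20.npy",o,allow_pickle=True)
w=camera("wrist");cv2.imwrite("pics/w20.png",w[:,:,::-1])
w=camera("top");cv2.imwrite("pics/top1.png",w[:,:,::-1])
w=camera("scene");cv2.imwrite("pics/scene1.png",w[:,:,::-1])
E
```

```text
time: 25.55
tcp_pos: [627.4, -236.3, 371.2]
tcp_rot: [0.843, 0.537, 0.002, 0.003]
ft_force: [-0.2, 0.0, -1.2]
gripper_width: 76.8
t 25.55 p [ 627.4 -236.3  371.2] yaw 65.01 tilt 0.43 w 76.8 F [-0.2  0.  -1.2] q [-0.54  0.41  1.38  0.    1.34 -0.1 ]
```

View pics/w20.png

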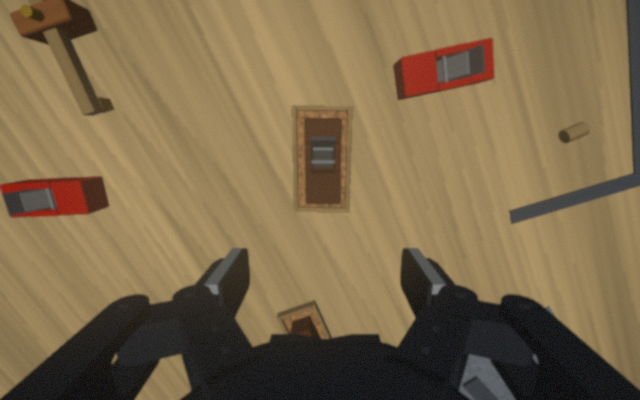

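View pics/scene1.png

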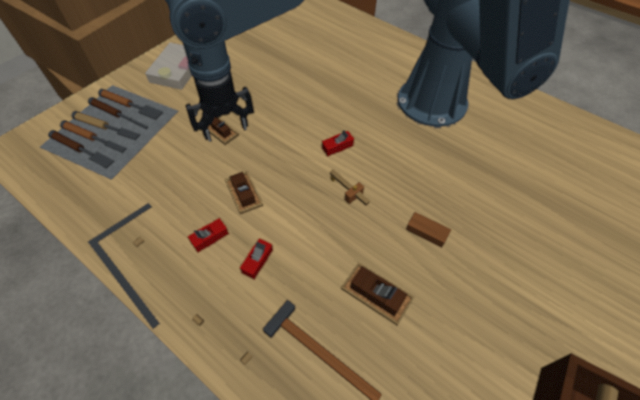

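View pics/top1.png

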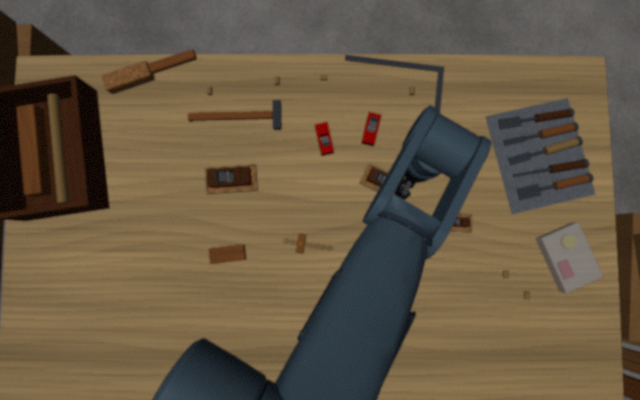

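All three planes lie in their own trays: in scene, the small is near (225,128), the medium at (242,190) and the large at (378,292). The offcut (428,230) and gauge (350,187) look unmoved. One last numeric check of the medium plane.

```bash
python3 - <<'E'
from fit import *
im,c=load(20)
print(atz(c,[(304,118),(342,118),(340,205),(306,205)],39).mean(0).round(1), atz(c,[(293,107),(353,107),(350,211),(295,211)],12).mean(0).round(1))
a=cv2.imread("pics/scene0.png");b=cv2.imread("pics/scene1.png")
for n,(x,y,w) in dict(off=(428,230,30),gauge=(350,187,26)).items():
    t=a[y-w:y+w,x-w:x+w]; r=cv2.matchTemplate(b[y-w-8:y+w+8,x-w-8:x+w+8],t,cv2.TM_CCOEFF_NORMED); print(n,np.unravel_index(r.argmax(),r.shape),r.max())
show()
E
```

```text
[ 641.9 -208.5   39. ] [ 641.1 -209.5   12. ]
off (np.int64(8), np.int64(8)) 0.9989092
gauge (np.int64(8), np.int64(8)) 0.99853325
t 25.7 p [ 627.4 -234.   367.3] yaw 65.12 tilt 0.13 w 77.0 F [ 1.5  0.6 -0.6] q [-0.53  0.42  1.38  0.    1.34 -0.1 ]
```

```bash
python3 -c "
from bench import *
print(job_done())"
```

```text
the job is handed in; nothing more can be done
None
```

All three planes are lying flat in their own trays, and I handed the job in at about 25.7 s of the 88 s allowed. The interface gives no verdict, so this rests on my own checks.

- **How it was done:** I found planes and trays from several wrist-camera views. The plane tops came out about 1 to 3 mm below the listed heights. I then gripped each plane across its width and lowered it until it touched the tray floor, at 6 N or less, before opening the fingers.
- **Regrip:** The small plane's first grip was 8 mm too high, so I opened and gripped it again before lifting.
- **Placement:** The wrist pictures put each plane's centre within about 2.5 mm of its tray's centre. The small and large planes were checked just after release, the medium one at the end.
- **Tilt:** I did not measure the planes' tilt after release. The tool was within 0.15° of vertical at each touchdown.
- **Things left alone:** Template matching between the first and last scene pictures shows the offcut and marking gauge did not move, to the nearest pixel. The red look-alikes were not touched.
- **Disagreements:** The medium tray's height came from one clear view and did not resolve. Its centre from a later view agreed with the fit to under 0.5 mm, and the touchdown height was as predicted.

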